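# Strip the baked cores from a core box held by bench locking pliers

### The job

Bring the loaded aluminium core box over from the rubber mat and, keeping its foot under the open jaw of the bench pliers, nudge it until the hole in the foot drops over the dowel and the box sits flat; then press the pliers' handle down over centre so that the jaw locks on the foot. Only then lift every brown core out of the locked box and stand it upright on the floor of the wooden tray; the cores are brittle, so set them down and do not drop them. Finally push down the release lever behind the handle so that the jaw springs fully open, put the empty box back flat on the middle of the mat, and leave the other tools where they are.

Things in the scene. Friction and masses are not known exactly. Their poses are not given: they have to be found in the camera images.
- fixture: Dark steel fixture plate, 10 mm thick, bolted to the bench. Origin: on the bench (z = 0) below the axis of its dowel. The part that carries the core box reaches from x = -140 to +40 mm and y = -32 to +172 mm; a 64 mm wide tongue (x = -92 to -28 mm, y down to -157 mm) carries the locking pliers, which lie along -y at x = -60 mm, jaw towards +y, handles towards -y. Fixed.
- dowel_top (a point): Tip of the fixed steel dowel: 14 mm diameter, with a rounded nose, standing 12 mm out of the plate (tip 22 mm above the bench).
- seat_center (a point): Point on the plate's top (10 mm above the bench) at fixture (-52, +89) mm: where the core box's origin comes when its hole is over the dowel and its axes are parallel to the fixture's. The pliers' pad then lands on the foot at box (-8, -89) mm.
- pliers_jaw (a joint): Angle of the pliers' upper jaw (rad): 0 fully open (a spring holds it there, pad underside 61 mm above the bench), 0.50 when the pad is down on the 12 mm foot, 0.60 or more when closed on nothing.
- pliers_link (a joint): Angle of the toggle link against the handle (rad): 0 open, 1.26 at dead centre, 1.43 at the locked stop. Past dead centre the pliers stay locked by themselves with about 30 N on the foot.
- handle_press (a point): Top of the pliers' upper handle (steel channel 24 mm wide), 20 mm short of its rear end: where to push. Open: at fixture (-60, -185, 203) mm, the handle rising rearward at 52 degrees, its end and the release pad up to 240 mm above the bench. It swings down an arc to fixture (-60, -233, 90) mm, about level, when locked. Needs 5 to 10 N downward.
- pliers_release: Release lever: dark steel strip pivoted inside the upper handle, held close under it by a light spring; its thumb pad sticks out behind the handle's rear end.
- release_pad (a point): Middle of the top of the release lever's thumb pad (32 mm long along the pliers, 22 mm wide). Locked, it is at fixture (-60, -280, 84) mm; pushing it down 25 to 32 mm (4 to 8 N) kicks the toggle back over centre, and the jaw, handle and lever spring up: the pad to fixture (-60, -219, 236) mm.
- corebox: Aluminium core box, 146 x 146 mm, 30 mm high, 0.55 kg empty, up to 0.9 kg full. Origin: centre of its underside under the grip bar. Four 58 mm pockets, 18 mm deep, centred at (+-38, +-38) mm, floor 12 mm above the underside. On its -y side a foot, 12 mm thick, 32 mm wide (y = -73 to -105 mm), runs along the whole side.
- box_grip (a point): Point on the upright grip bar in the middle of the core box, 66 mm above its underside. The bar is 12 mm thick (along box x), 52 mm long (along box y), and rises from the box's top (30 mm) to 76 mm.
- foot_hole (a point): Centre of the 20 mm through hole in the core box's foot, at the level of the underside, at box (+52, -89) mm.
- core0: Brown baked sand core (2 to 4 of the four are there, each in its own pocket of the core box): flange 54 mm diameter and 20 mm high, on it a neck 34 mm diameter up to a total height of 66 mm, 80 g. Origin: centre of its underside; z runs up its axis.
- core1: Brown baked sand core (2 to 4 of the four are there, each in its own pocket of the core box): flange 54 mm diameter and 20 mm high, on it a neck 34 mm diameter up to a total height of 66 mm, 80 g. Origin: centre of its underside; z runs up its axis.
- core2: Brown baked sand core (2 to 4 of the four are there, each in its own pocket of the core box): flange 54 mm diameter and 20 mm high, on it a neck 34 mm diameter up to a total height of 66 mm, 80 g. Origin: centre of its underside; z runs up its axis.
- core3: Brown baked sand core (2 to 4 of the four are there, each in its own pocket of the core box): flange 54 mm diameter and 20 mm high, on it a neck 34 mm diameter up to a total height of 66 mm, 80 g. Origin: centre of its underside; z runs up its axis.
- tray: Low wooden tray, 152 mm along x by 200 mm along y outside, 136 x 184 mm inside, floor 8 mm and rim 24 mm above the bench. Origin: centre of its underside. Fixed. Room for four cores at about (+-34, +-50) mm.
- mat: Black rubber mat, 190 x 220 mm, 4 mm thick, fixed on the bench; origin: centre of its underside. The core box lies on it at the start.
- mallet: Bystander: rubber mallet with a wooden handle, 200 mm long, lying on the bench.
- spray_can: Bystander: grey can, 64 mm diameter, 165 mm high, standing on the bench.
- gauge: Bystander: steel plug gauge, 44 mm diameter, 70 mm high, standing on the bench.

How it is judged (in metres and radians):
On the way, in this order (a step that is already met when the one before it is completed fails the run):
1. the core box sits flat on the fixture plate with the hole of its foot over the dowel, the cores still in it (horizontal distance between foot_hole and dowel_top below 0.0045 m and z of foot_hole in the frame of fixture below 0.0135 m and angle between corebox's own z axis and vertical below 0.03 rad and horizontal distance between each of core0, core1, core2, core3 and corebox below 0.075 m and z of each of core0, core1, core2, core3 in the frame of corebox below 0.024 m), for 0.2 s.
2. the pliers are past centre with their jaw on the foot of the seated box, the cores still in it (all of step 1 and value of joint pliers_link above 1.35 rad and value of joint pliers_jaw between 0.46 and 0.545 rad), for 0.4 s.
3. every core stands upright on the floor of the tray while the box is still locked on the dowel (horizontal distance between foot_hole and dowel_top below 0.0045 m and z of foot_hole in the frame of fixture below 0.0135 m and angle between corebox's own z axis and vertical below 0.03 rad and value of joint pliers_link above 1.35 rad and value of joint pliers_jaw between 0.46 and 0.545 rad and x of core0 in the frame of tray between -0.048 and 0.048 m and y of core0 in the frame of tray between -0.072 and 0.072 m and z of each of core0, core1, core2, core3 in the frame of tray below 0.013 m and angle between each of core0, core1, core2, core3's own z axis and vertical below 0.12 rad and x of core1 in the frame of tray between -0.048 and 0.048 m and y of core1 in the frame of tray between -0.072 and 0.072 m and x of core2 in the frame of tray between -0.048 and 0.048 m and y of core2 in the frame of tray between -0.072 and 0.072 m and x of core3 in the frame of tray between -0.048 and 0.048 m and y of core3 in the frame of tray between -0.072 and 0.072 m), for 0.3 s.
4. the fingers push the release lever (contact force between the fingers and pliers_release above 0.5 N), for 0.02 s.
5. the jaw has sprung fully open (value of joint pliers_jaw below 0.06 rad and x of core0 in the frame of tray between -0.048 and 0.048 m and y of core0 in the frame of tray between -0.072 and 0.072 m and z of each of core0, core1, core2, core3 in the frame of tray below 0.013 m and angle between each of core0, core1, core2, core3's own z axis and vertical below 0.12 rad and x of core1 in the frame of tray between -0.048 and 0.048 m and y of core1 in the frame of tray between -0.072 and 0.072 m and x of core2 in the frame of tray between -0.048 and 0.048 m and y of core2 in the frame of tray between -0.072 and 0.072 m and x of core3 in the frame of tray between -0.048 and 0.048 m and y of core3 in the frame of tray between -0.072 and 0.072 m), for 0.2 s.
At the end, for the whole second after the job is handed in: The empty core box lies flat on the mat, its middle within 45 mm of the mat's middle; all cores stand upright (within 7 degrees) on the tray's floor inside its rim; the pliers are fully open (jaw joint below 0.06); all at rest (all of step 5 and horizontal distance between corebox and mat below 0.045 m and z of corebox in the frame of mat between 0.002 and 0.008 m and angle between corebox's own z axis and vertical below 0.03 rad and linear speed of each of core0, core1, core2, core3, corebox below 0.02 m/s); the robot touches nothing.
It fails at once if a bystander tool is moved more than 40 mm (distance of any of mallet, spray_can, gauge from where it was at the start of the episode above 0.04 m).
It fails at once if a core is dropped (it falls faster than 1.2 m/s out of the fingers) ((linear speed of core0 above 1.2 m/s and contact force between the fingers and core0 below 0.1 N) or (linear speed of core1 above 1.2 m/s and contact force between the fingers and core1 below 0.1 N) or (linear speed of core2 above 1.2 m/s and contact force between the fingers and core2 below 0.1 N) or (linear speed of core3 above 1.2 m/s and contact force between the fingers and core3 below 0.1 N)).
Of core0, core1, core2, core3 only 2 to 4 are there at a start; the rules pass over those that are not, and their reading is None.
At some moment in a run one of corebox, core0, core1, core2, core3 may be knocked a few centimetres aside while the robot is not near it.
It also fails if it takes over 210 s, if anything falls off the work surface, if the arm or the gripper's body presses on something with over 40 N, if the wrist force passes 120 N, or if a joint passes its speed limit or range.

### The arm

A 7-joint arm with a two-finger parallel gripper is mounted at the origin on the work surface. World frame = base frame: x ahead of the robot, y to its left, z up, the work surface at z = 0. Lengths are in mm, angles in rad, forces in N, time in s.
With the tool pointing down it reaches from about 400 to 925 mm from the base axis. Payload 4.1 kg.
Tool frame: the origin (TCP) lies on the centre line of the jaws, within the pads' length; the fingertips stand 19 mm ahead of it and the grasp point (between the pads) is the TCP; z points along the fingers, y is the line along which they close (so a half turn about z gives the same grasp; the last joint's range is limited). The gripper opens to 85 mm and grips with 20 to 120 N. Pads are 22 mm wide; open, the fingers measure 114 mm over their backs; the gripper's body (76 mm by 85 mm) begins 54 mm behind the grasp point. The pads swing forward as they close: fully open they stand 13 mm farther back than shut.
Start: joints at [-1.22, 0.398, 0.045, 1.537, -0.019, 1.207, -0.051], TCP at [282.594, 585.39, 250.347] pointing down, gripper open.
Joint ranges: [-2.82, 2.82], [-0.49, 2.23], [-1.37, 1.46], [0, 2.46], [-1.36, 4.5], [0.23, 2], [-2.94, 2.94]. Speed limits (rad/s): [2.57, 2.57, 3.14, 3.14, 3.14, 3.14, 3.14].

### API

Orientations are given as a rotation vector (axis times angle).
In Python, from station import bot, cams, hand_in, nets gives the robot as it stands.
- The arm moves only by the shell command python3 -m pendant 'ROWS' [FORCE]. ROWS is JSON, a list of rows, each an object of numbers: "dx", "dy", "dz": the shift along the tool's x, y, z in m; "twist": the turn about the tool's z in degrees; "fingers": the finger opening in m, from 0 to 0.0854. In form: [{"dx": .., "dy": .., "dz": .., "twist": .., "fingers": ..}, ...]. A call has 1 to 5 rows; each row is the pose to reach, as a shift and turn from the pose commanded when the call began, along the tool's axes at that moment; what a row does not reach only later rows make up. A row lasts 1/10 s, in which the tool goes at most 50 mm and 8.59 degrees, less where a joint would pass 70% of its speed; a pose out of reach is approached as far as the arm can. A call with a gripper value outside its range is refused whole. The fingers move at their own pace and stop on an object; FORCE is the grip in N (left out, the last holds). Time passes only in rows, so rows that repeat a pose let the fingers close. It gives the time, the measured TCP pose, the force, the opening and the grip force at its end, in the units of the state.
- bot.read_state(): the state, without advancing time (a new reading comes with each control period).
- cams.read_camera(name): name is "scene" or "side" or "wrist"; returns a dict with "frame" (384x512x3 uint8, blue, green, red), "K" (3x3 intrinsics, pixels), "R" (3x3) and "t" (3): a world point X has camera coordinates R X + t. Camera axes: x right, y down, z forward; pixel columns grow to the right and rows downward; lengths in mm; the calibration is good to about 2 mm. A picture is of the moment at which its call begins. There is no depth.
- hand_in(): hands the job in; it is judged then, once.
Trained networks look in a picture, given as the dict that the camera call returned (one of the last four; its "shot" number tells which), for a name from the list of things; names that differ only in an ending like _2 or _b are one class to them, and where a whole thing is asked for, a point or a joint stands for the part that bears it (a point fixed in the world has none). Each returns a list of dicts, best first, with "confidence" (0 to 1); they miss things now and then, are a little off and sometimes report something else, mostly with a low value. They report only what shows in the picture. A call takes as long as a camera call.
- nets.search_frame(picture, label): "position" ([x, y, z] in mm, in world coordinates, good to about 4 mm: the middle of the surface that is visible of it).
- nets.landmark_of(picture, label): "position" ([x, y, z] in mm, in world coordinates, good to about 4 mm: a listed point, or the origin of a listed thing).
The state is a dict: "time_s": time; "joint_pos": joint angles; "qvel": joint speeds; "tau": joint torques, N m; "tool_pos": TCP position; "tool_rot": TCP orientation; "wrist_force": force on the tool from outside, world axes, zero at the start; "moment": the same for the moment, N m; "gripper_width": finger opening in mm; "grip_force": force on a finger pad.
Only numpy, scipy, OpenCV 4.12 (cv2) and the standard library are available. Lean on these libraries where they do the work, as an engineer would, in place of code of your own. Each camera call takes 0.05 s, during which the arm holds its last target. There are 200 camera calls.

## Working session

There is one attempt and no reset: what is moved stays moved. The work goes in short steps, Python scripts to look and compute and a shell command to move; the robot and the scene stay as the last step left them, time stands still between calls to the robot, and variables do not carry over. Pictures are saved under pics/ and viewed, at most 18 in all, crops included, and the job is handed in when it is done.

```bash
ls; mkdir -p pics; cat > h.py <<'E'
import numpy as np, cv2
from scipy.spatial.transform import Rotation as R
from station import bot, cams, nets
def st():
    s=bot.read_state(); return s
def pic(n,f=None):
    p=cams.read_camera(n)
    if f: cv2.imwrite('pics/'+f,p['frame'])
    return p
def proj(p,X):
    c=np.array(p['R'])@np.array(X,float)+np.array(p['t']).ravel(); u=np.array(p['K'])@c; return u[:2]/u[2]
def ray(p,uv,z):
    d=np.linalg.inv(p['K'])@np.array([uv[0],uv[1],1.]); Rm=np.array(p['R']);C=-Rm.T@np.array(p['t']).ravel(); d=Rm.T@d
    return C+d*(z-C[2])/d[2]
def lm(p,l,k=2,f='landmark_of'):
    return [(np.round(r['position'],0).tolist(),round(r['confidence'],2)) for r in getattr(nets,f)(p,l)[:k]]
def go(X,yaw=None):
    "tool-frame shift to world TCP X (mm)"
    s=st(); M=R.from_rotvec(s['tool_rot']).as_matrix(); d=M.T@(np.array(X)-s['tool_pos'])
    return np.round(d/1000,4)
E
python3 - <<'E'
from h import *
s=st(); print({k:np.round(v,3).tolist() for k,v in s.items()}); print(np.round(R.from_rotvec(s['tool_rot']).as_matrix(),3))
for n in ['scene','side']:
    p=pic(n,n+'0.png'); print(n,-np.array(p['R']).T@np.array(p['t']).ravel())
    for l in ['fixture','dowel_top','seat_center','handle_press','release_pad','corebox','box_grip','foot_hole','core0','tray','mat','mallet','spray_can','gauge']: print(l,lm(p,l,4 if l=='core0' else 1))
E
```

```text
pics
{'time_s': 0.0, 'joint_pos': [-1.22, 0.399, 0.045, 1.538, -0.019, 1.207, -0.051], 'qvel': [0.0, -0.0, -0.0, -0.001, 0.001, 0.001, -0.001], 'tau': [0.0, -47.512, 1.365, -25.422, 0.012, 0.01, 0.0], 'tool_pos': [282.333, 584.823, 249.255], 'tool_rot': [-0.7, -3.062, 0.003], 'wrist_force': [0.419, 0.457, -0.203], 'moment': [-0.018, 0.033, -0.084], 'grip_force': 0.0, 'gripper_width': 85.177}
[[-0.901  0.435 -0.001]
 [ 0.435  0.901 -0.002]
 [-0.    -0.002 -1.   ]]
scene [1086.87419587  733.84724242  851.90275659]
fixture [([668.0, 32.0, -1.0], 0.91)]
dowel_top [([670.0, 37.0, 20.0], 0.55)]
seat_center [([615.0, 122.0, 9.0], 0.87)]
handle_press [([599.0, -154.0, 206.0], 0.56)]
release_pad [([603.0, -185.0, 235.0], 0.66)]
corebox [([496.0, 382.0, 3.0], 0.56)]
box_grip [([498.0, 380.0, 75.0], 0.83)]
foot_hole [([547.0, 290.0, 3.0], 0.71)]
core0 [([536.0, 344.0, 13.0], 0.86), ([459.0, 337.0, 16.0], 0.71), ([529.0, 421.0, 14.0], 0.67)]
tray [([466.0, -205.0, 1.0], 0.75)]
mat [([460.0, 337.0, 17.0], 0.33)]
mallet [([432.0, -418.0, -8.0], 0.9)]
spray_can [([653.0, -421.0, -1.0], 0.62)]
gauge [([432.0, 125.0, -0.0], 0.86)]
side [ -65.64152314 -693.69947369  740.9115305 ]
fixture [([664.0, 36.0, -1.0], 0.87)]
dowel_top [([667.0, 28.0, 25.0], 0.77)]
seat_center [([616.0, 123.0, 9.0], 0.93)]
handle_press [([602.0, -149.0, 205.0], 0.83)]
release_pad [([427.0, 127.0, 6.0], 0.69)]
corebox [([498.0, 379.0, 1.0], 0.93)]
box_grip [([498.0, 380.0, 67.0], 0.58)]
foot_hole [([552.0, 291.0, 2.0], 0.93)]
core0 [([539.0, 347.0, 16.0], 0.75), ([460.0, 337.0, 16.0], 0.69), ([533.0, 414.0, 16.0], 0.43), ([496.0, 378.0, 1.0], 0.34)]
tray [([462.0, -206.0, -1.0], 0.78)]
mat [([494.0, 373.0, 1.0], 0.84)]
mallet [([438.0, -416.0, -6.0], 0.66)]
spray_can [([649.0, -419.0, 1.0], 0.96)]
gauge [([427.0, 125.0, 4.0], 0.9)]
```

View pics/scene0.png

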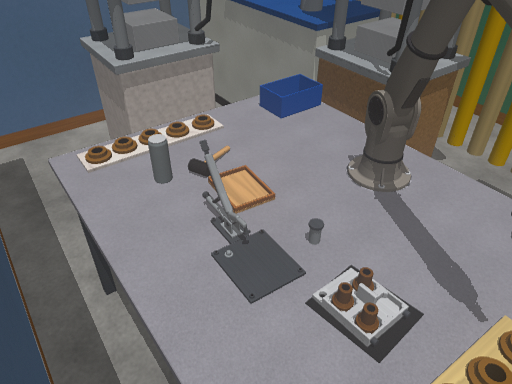

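View pics/side0.png

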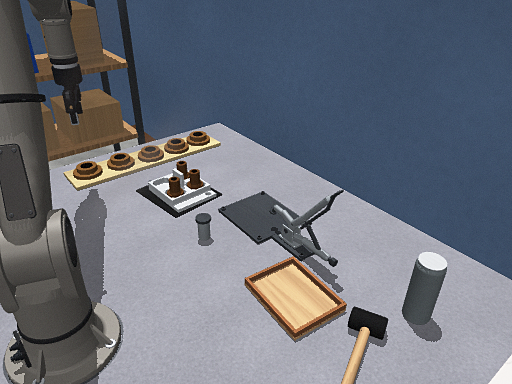

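The scene shows three cores, in the pockets at box (+,-), (-,-) and (+,+). The foot side faces -y with its hole near pixel (322,294) in the scene view. The pliers are open, with the handle up. The nets agree with both pictures, except for the scene camera's mat reading and the side camera's release_pad reading.

```bash
python3 -m pendant '[{"dx":-0.045,"dy":-0.015,"twist":8},{"dx":-0.09,"dy":-0.03,"twist":16},{"dx":-0.135,"dy":-0.045,"twist":24},{"dx":-0.18,"dy":-0.06,"twist":32},{"dx":-0.22,"dy":-0.075,"twist":40}]' 30
python3 - <<'E'
from h import *
s=st();print(s['tool_pos'],R.from_rotvec(s['tool_rot']).as_matrix().round(3)[:,1], go([498,360,300]),s['joint_pos'])
E
```

```text
[282.59856687 585.36782677 250.35084241] [0.435 0.901 0.   ] [-0.292  -0.1093 -0.0497] [-1.21999963  0.39837995  0.04511916  1.53662069 -0.01869844  1.20692579
 -0.05068939]invalid input
```

```bash
python3 -m pendant '[{"dx":-0.045,"dy":-0.015,"dz":0,"twist":8,"fingers":0.085},{"dx":-0.09,"dy":-0.03,"dz":0,"twist":16,"fingers":0.085},{"dx":-0.135,"dy":-0.045,"dz":0,"twist":24,"fingers":0.085},{"dx":-0.18,"dy":-0.06,"dz":0,"twist":32,"fingers":0.085},{"dx":-0.22,"dy":-0.075,"dz":0,"twist":40,"fingers":0.085}]' 30
python3 - <<'E'
from h import *
s=st();print(s['tool_pos'],R.from_rotvec(s['tool_rot']).as_matrix().round(3)[:,1], go([498,360,300]),s['joint_pos'])
E
```

```text
time_s: 2.0
tool_pos: [450.0, 420.2, 250.7]
tool_rot: [1.714, 2.632, 0.001]
wrist_force: [-0.2, -0.2, 0.6]
gripper_width: 85.0
grip_force: 0.0
[449.97010851 420.17608259 250.65978233] [0.915 0.404 0.001] [-0.0745  0.0197 -0.0493] [-1.01877228  0.34472559  0.25653708  1.62877327 -0.09235285  1.17917422
 -0.32546683]
```

```bash
python3 -m pendant '[{"dx":-0.03,"dy":0.01,"dz":-0.03,"twist":8,"fingers":0.085},{"dx":-0.06,"dy":0.02,"dz":-0.05,"twist":16,"fingers":0.085},{"dx":-0.075,"dy":0.02,"dz":-0.05,"twist":24,"fingers":0.085},{"dx":-0.075,"dy":0.02,"dz":-0.05,"twist":24,"fingers":0.085},{"dx":-0.075,"dy":0.02,"dz":-0.05,"twist":24,"fingers":0.085}]'
python3 - <<'E'
from h import *
s=st();print(s['tool_pos'],R.from_rotvec(s['tool_rot']).as_matrix().round(3)[:,1])
p=pic('wrist','w1.png'); print(p['K'],-np.array(p['R']).T@np.array(p['t']).ravel(), np.array(p['R']).round(2))
for l in ['corebox','box_grip','foot_hole','core0','mat']: print(l,lm(p,l,4 if l=='core0' else 1))
E
```

```text
time_s: 2.5
tool_pos: [496.3, 362.8, 299.9]
tool_rot: [-2.212, -2.229, 0.001]
wrist_force: [-1.2, 0.9, -0.1]
gripper_width: 84.8
grip_force: 0.0
[496.29730542 362.79955473 299.89330883] [ 1.     0.008 -0.001]
[[338.93490161   0.         250.30283341]
 [  0.         338.93490161 192.87690703]
 [  0.           0.           1.        ]] [495.37457613 443.17416227 423.73882992] [[ 1.    0.01 -0.  ]
 [ 0.01 -0.95  0.31]
 [ 0.   -0.31 -0.95]]
corebox [([491.0, 379.0, 1.0], 0.62)]
box_grip [([492.0, 379.0, 70.0], 0.88)]
foot_hole [([547.0, 292.0, 0.0], 0.8)]
core0 [([456.0, 343.0, 15.0], 0.88), ([537.0, 343.0, 17.0], 0.79), ([535.0, 417.0, 21.0], 0.58)]
mat [([492.0, 378.0, 1.0], 0.45)]
```

View pics/w1.png

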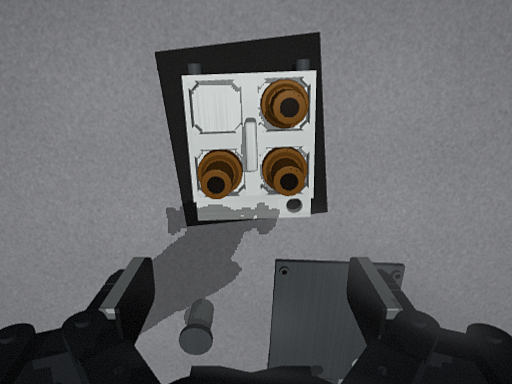

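The wrist view shows the box nearly parallel to the tool. The bar runs from pixel (250,118) to (252,170) and the hole is at (294,205). I'll fit the pose from these pixels.

```bash
python3 - <<'E'
from h import *
from scipy.optimize import least_squares
p=pic('wrist'); 
pts=[((-73,73,34),(183,75)),((73,73,34),(316,71)),((52,-89,16),(294,205)),((-73,-105,16),(197,220)),((73,-105,16),(311,216)),((38,38,82),(289,107)),((-38,-38,82),(216,184)),((38,-38,82),(289,180))]
def f(v):
    c,s=np.cos(v[2]),np.sin(v[2]); return np.ravel([proj(p,[v[0]+c*x-s*y,v[1]+s*x+c*y,z])-uv for (x,y,z),uv in pts])
r=least_squares(f,[495,380,0],loss='soft_l1'); print(r.x,np.degrees(r.x[2])); print(r.fun.reshape(-1,2).round(1)); 
E
```

```text
[4.96752272e+02 3.79505827e+02 4.07953737e-02] 2.337402735931935
[[-1.1 -0.4]
 [ 0.6 -1.3]
 [ 0.1  0. ]
 [ 0.9 -0.4]
 [-0.7  0.1]
 [-0.1  0.4]
 [ 0.5  0.1]
 [-0.2  1.8]]
```

```bash
python3 -m pendant '[{"dx":-0.045,"dy":0.02,"dz":0,"twist":0,"fingers":0.085},{"dx":-0.09,"dy":0.04,"dz":0,"twist":0,"fingers":0.085},{"dx":-0.135,"dy":0.06,"dz":0,"twist":0,"fingers":0.085},{"dx":-0.18,"dy":0.08,"dz":0,"twist":0,"fingers":0.085},{"dx":-0.225,"dy":0.1,"dz":0,"twist":0,"fingers":0.085}]'
python3 -m pendant '[{"dx":-0.045,"dy":0.02,"dz":-0.02,"twist":0,"fingers":0.085},{"dx":-0.065,"dy":0.02,"dz":-0.03,"twist":0,"fingers":0.085},{"dx":-0.065,"dy":0.02,"dz":-0.03,"twist":0,"fingers":0.085},{"dx":-0.065,"dy":0.02,"dz":-0.03,"twist":0,"fingers":0.085}]'
python3 - <<'E'
from h import *
p=pic('wrist','w2.png'); print(-np.array(p['R']).T@np.array(p['t']).ravel())
for l in ['fixture','dowel_top','seat_center','handle_press','release_pad','gauge']: print(l,lm(p,l,1))
E
```

```text
time_s: 3.35
tool_pos: [598.5, 136.0, 300.4]
tool_rot: [-2.216, -2.227, -0.001]
wrist_force: [1.1, 0.5, -0.0]
gripper_width: 84.6
grip_force: 0.0
time_s: 3.75
tool_pos: [618.2, 73.0, 330.3]
tool_rot: [-2.216, -2.225, -0.001]
wrist_force: [-0.8, 1.7, 0.5]
gripper_width: 84.8
grip_force: 0.0
[617.47753904 153.32200636 454.14753125]
fixture [([668.0, 30.0, 5.0], 0.79)]
dowel_top [([667.0, 32.0, 23.0], 0.78)]
seat_center [([615.0, 120.0, 16.0], 0.58)]
handle_press []
release_pad [([427.0, 127.0, -1.0], 0.36)]
gauge [([427.0, 126.0, 0.0], 0.59)]
```

View pics/w2.png

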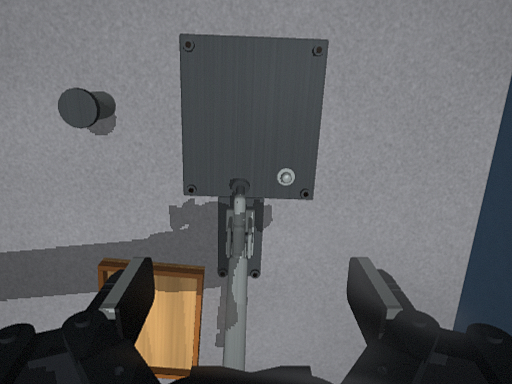

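Wrist view of the fixture: plate corners at pixels (180,34), (328,41), (313,199) and (184,194), and the dowel tip at (286,176).

```bash
python3 - <<'E'
from h import *
from scipy.optimize import least_squares
p=pic('wrist')
g=cv2.cvtColor(p['frame'],cv2.COLOR_BGR2GRAY)
c=g[164:190,274:300]; ys,xs=np.nonzero(c>140); print('bright',xs.mean()+274,ys.mean()+164,len(xs))
pts=[((-140,172,10),(180,34)),((40,172,10),(328,41)),((40,-32,10),(313,199)),((-140,-32,10),(184,194)),((0,0,22),(286,176)),((-92,-157,10),(218,277)),((-28,-157,10),(262,277))]
def f(v):
    c,s=np.cos(v[2]),np.sin(v[2]); return np.ravel([proj(p,[v[0]+c*x-s*y,v[1]+s*x+c*y,z])-uv for (x,y,z),uv in pts])
r=least_squares(f,[668,32,0],loss='soft_l1'); print(r.x,np.degrees(r.x[2])); print(r.fun.reshape(-1,2).round(1)); print(ray(p,(286,176),22))
x,y,a=r.x; T=lambda q:(x+np.cos(a)*q[0]-np.sin(a)*q[1],y+np.sin(a)*q[0]+np.cos(a)*q[1])
for q in [(-52,89),(-60,-185),(-60,-233),(-60,-280)]: print(q,np.round(T(q),1))
print(go([497,379.5,150]))
E
```

```text
bright 286.2888888888889 176.42962962962963 135
[ 6.66327661e+02  3.14922842e+01 -2.58411468e-02] -1.4805886472799215
[[-1.5 -0.1]
 [ 0.9 -1.8]
 [ 0.5  0.6]
 [-0.4  1.7]
 [ 1.1  2.9]
 [ 0.1 -1.5]
 [-1.2 -0.3]]
[664.70499598  35.46521192  22.        ]
(-52, 89) [616.6 121.8]
(-60, -185) [ 601.6 -151.9]
(-60, -233) [ 600.3 -199.9]
(-60, -280) [ 599.1 -246.9]
[ 0.3067 -0.1193  0.1801]
```

```bash
python3 -m pendant '[{"dx":0.045,"dy":-0.018,"dz":0,"twist":-2,"fingers":0.085},{"dx":0.09,"dy":-0.036,"dz":0.02,"twist":-2,"fingers":0.085},{"dx":0.135,"dy":-0.054,"dz":0.04,"twist":-2,"fingers":0.085},{"dx":0.178,"dy":-0.072,"dz":0.06,"twist":-2,"fingers":0.085},{"dx":0.22,"dy":-0.09,"dz":0.08,"twist":-2,"fingers":0.085}]'
python3 - <<'E'
from h import *
s=st();print(s['tool_pos'],R.from_rotvec(s['tool_rot']).as_matrix().round(3)[:,1], go([497,379.5,140]))
E
```

```text
time_s: 4.65
tool_pos: [528.4, 289.5, 252.1]
tool_rot: [-2.177, -2.265, -0.002]
wrist_force: [1.2, -0.1, 0.1]
gripper_width: 85.1
grip_force: 0.0
[528.40916887 289.5056896  252.06076353] [0.999 0.039 0.001] [ 0.0911 -0.0279  0.1121]
```

```bash
python3 -m pendant '[{"dx":0.045,"dy":-0.014,"dz":0.01,"twist":0,"fingers":0.085},{"dx":0.091,"dy":-0.028,"dz":0.02,"twist":0,"fingers":0.07},{"dx":0.091,"dy":-0.028,"dz":0.068,"twist":0,"fingers":0.06},{"dx":0.091,"dy":-0.028,"dz":0.112,"twist":0,"fingers":0.05},{"dx":0.091,"dy":-0.028,"dz":0.112,"twist":0,"fingers":0.05}]'
python3 - <<'E'
from h import *
print(go([497,379.5,70])); p=pic('wrist','w3.png')
E
```

```text
time_s: 5.15
tool_pos: [493.3, 375.2, 134.2]
tool_rot: [-2.175, -2.265, 0.021]
wrist_force: [-1.1, -1.4, -0.0]
gripper_width: 49.9
grip_force: 0.0
[0.0047 0.0046 0.0641]
```

View pics/w3.png

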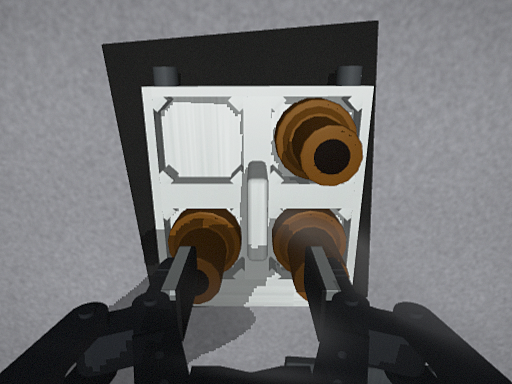

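The bar (about x=257, y=160 to 260) lies midway between the fingers. Descending to grip it.

```bash
python3 -m pendant '[{"dx":0,"dy":0,"dz":0.035,"twist":0,"fingers":0.05},{"dx":0,"dy":0,"dz":0.07,"twist":0,"fingers":0.05},{"dx":0,"dy":0,"dz":0.07,"twist":0,"fingers":0.05},{"dx":0,"dy":0,"dz":0.07,"twist":0,"fingers":0.03},{"dx":0,"dy":0,"dz":0.07,"twist":0,"fingers":0.005}]' 80
python3 -m pendant '[{"dx":0,"dy":0,"dz":0,"twist":0,"fingers":0.005},{"dx":0,"dy":0,"dz":0,"twist":0,"fingers":0.005},{"dx":0,"dy":0,"dz":0,"twist":0,"fingers":0.005},{"dx":0,"dy":0,"dz":-0.02,"twist":0,"fingers":0.005},{"dx":0,"dy":0,"dz":-0.04,"twist":0,"fingers":0.005}]'
```

```text
time_s: 5.7
tool_pos: [500.1, 378.7, 73.9]
tool_rot: [2.178, 2.263, 0.009]
wrist_force: [0.3, -0.1, -0.1]
gripper_width: 22.1
grip_force: 0.0
time_s: 6.2
tool_pos: [496.8, 376.8, 110.8]
tool_rot: [-2.177, -2.264, 0.003]
wrist_force: [-0.5, 0.5, -7.8]
gripper_width: 10.7
grip_force: 79.0
```

```bash
python3 -m pendant '[{"dx":-0.03,"dy":0.02,"dz":-0.01,"twist":0,"fingers":0.005},{"dx":-0.07,"dy":0.045,"dz":-0.01,"twist":1,"fingers":0.005},{"dx":-0.11,"dy":0.07,"dz":-0.01,"twist":2,"fingers":0.005},{"dx":-0.15,"dy":0.095,"dz":-0.01,"twist":3,"fingers":0.005},{"dx":-0.182,"dy":0.112,"dz":-0.01,"twist":3.7,"fingers":0.005}]'
python3 -m pendant '[{"dx":0,"dy":0,"dz":0,"twist":0,"fingers":0.005},{"dx":0,"dy":0,"dz":0,"twist":0,"fingers":0.005}]'
python3 - <<'E'
from h import *
s=st();print(s['tool_pos'],R.from_rotvec(s['tool_rot']).as_matrix().round(3)[:,1])
for n in ['scene','side','wrist']:
    p=pic(n,n+'4.png')
    for l in ['dowel_top','corebox','box_grip','foot_hole','core0','seat_center']: print(n,l,lm(p,l,4 if l=='core0' else 1))
E
```

```text
time_s: 6.7
tool_pos: [618.4, 195.9, 121.1]
tool_rot: [2.252, 2.188, -0.0]
wrist_force: [-0.3, -0.5, -7.4]
gripper_width: 10.3
grip_force: 79.1
time_s: 6.9
tool_pos: [617.0, 197.6, 120.7]
tool_rot: [-2.254, -2.188, 0.001]
wrist_force: [-1.1, 1.2, -8.2]
gripper_width: 10.4
grip_force: 79.1
[616.98210625 197.64453343 120.67488248] [ 1.    -0.03  -0.001]
scene dowel_top [([666.0, 35.0, 23.0], 0.86)]
scene corebox [([616.0, 200.0, 51.0], 0.96)]
scene box_grip [([619.0, 201.0, 117.0], 0.8)]
scene foot_hole [([665.0, 106.0, 45.0], 0.57)]
scene core0 [([655.0, 235.0, 61.0], 0.9), ([492.0, 380.0, -3.0], 0.64), ([655.0, 161.0, 63.0], 0.62), ([578.0, 158.0, 63.0], 0.45)]
scene seat_center [([431.0, 125.0, 2.0], 0.32)]
side dowel_top [([665.0, 29.0, 24.0], 0.73)]
side corebox [([619.0, 198.0, 48.0], 0.66)]
side box_grip [([621.0, 203.0, 114.0], 0.84)]
side foot_hole [([667.0, 110.0, 49.0], 0.96)]
side core0 [([576.0, 161.0, 61.0], 0.86), ([656.0, 160.0, 63.0], 0.57), ([658.0, 235.0, 64.0], 0.44)]
side seat_center [([616.0, 122.0, 7.0], 0.57)]
wrist dowel_top [([573.0, 162.0, 62.0], 0.32)]
wrist corebox [([614.0, 198.0, 49.0], 0.74)]
wrist box_grip [([617.0, 200.0, 115.0], 0.67)]
wrist foot_hole []
wrist core0 [([574.0, 166.0, 62.0], 0.91), ([654.0, 162.0, 61.0], 0.85), ([658.0, 233.0, 67.0], 0.68)]
wrist seat_center []
```

View pics/scene4.png

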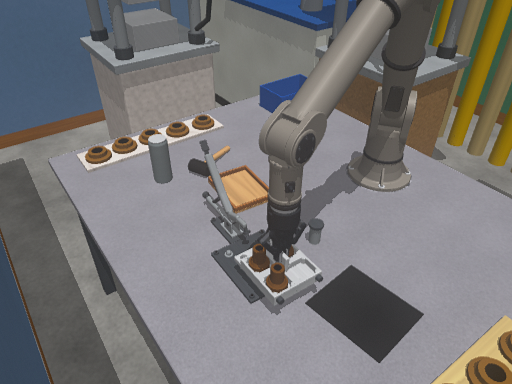

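```bash
python3 -m pendant '[{"dx":0,"dy":0,"dz":0.02,"twist":0,"fingers":0.005},{"dx":-0.025,"dy":0.001,"dz":0.02,"twist":0,"fingers":0.005},{"dx":-0.05,"dy":0.0015,"dz":0.02,"twist":0,"fingers":0.005},{"dx":-0.075,"dy":0.002,"dz":0.02,"twist":0,"fingers":0.005},{"dx":-0.075,"dy":0.002,"dz":0.02,"twist":0,"fingers":0.005}]'
python3 -m pendant '[{"dx":0,"dy":0,"dz":0,"twist":0,"fingers":0.005},{"dx":0,"dy":0,"dz":0.004,"twist":0,"fingers":0.005}]'
python3 - <<'E'
from h import *
s=st();print(s['tool_pos'],R.from_rotvec(s['tool_rot']).as_matrix().round(3)[:,1])
im=[]
for n,sl in [('scene',(slice(200,310),slice(180,330))),('side',(slice(160,270),slice(200,350)))]:
    p=pic(n); im.append(cv2.resize(p['frame'][sl],None,fx=2.6,fy=2.6,interpolation=cv2.INTER_CUBIC))
    for l in ['corebox','box_grip','foot_hole']: print(n,l,lm(p,l,1))
cv2.imwrite('pics/c5.png',np.hstack(im))
E
```

```text
time_s: 8.45
tool_pos: [617.2, 117.7, 100.8]
tool_rot: [2.255, 2.182, -0.005]
wrist_force: [0.5, -1.3, -7.3]
gripper_width: 10.5
grip_force: 79.2
time_s: 8.65
tool_pos: [617.6, 126.4, 97.0]
tool_rot: [-2.248, -2.194, -0.004]
wrist_force: [0.7, 0.7, -7.1]
gripper_width: 10.7
grip_force: 79.3
[617.60357176 126.40519596  97.02479551] [ 1.    -0.025  0.002]
scene corebox [([618.0, 129.0, 27.0], 0.89)]
scene box_grip [([617.0, 130.0, 93.0], 0.73)]
scene foot_hole [([663.0, 39.0, 26.0], 0.73)]
side corebox [([621.0, 126.0, 22.0], 0.56)]
side box_grip [([619.0, 129.0, 91.0], 0.58)]
side foot_hole [([669.0, 33.0, 24.0], 0.61)]
```

View pics/c5.png

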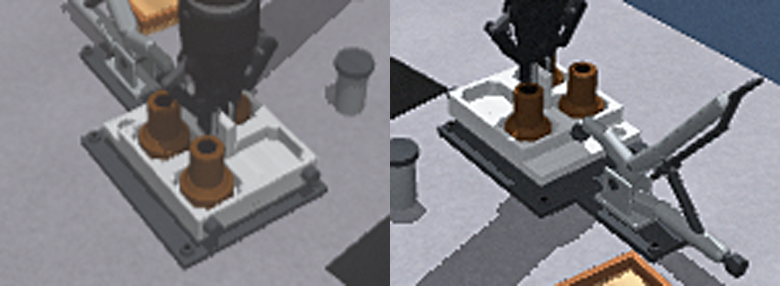

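The foot lies under the open jaw, clear of the pad and of the dowel in both crops. Now lowering while watching the force.

```bash
python3 -m pendant '[{"dx":0,"dy":0,"dz":0.003,"twist":0,"fingers":0.005},{"dx":0,"dy":0,"dz":0.006,"twist":0,"fingers":0.005},{"dx":0,"dy":0,"dz":0.006,"twist":0,"fingers":0.005}]'
python3 -m pendant '[{"dx":0,"dy":0,"dz":0.003,"twist":0,"fingers":0.005},{"dx":0,"dy":0,"dz":0.003,"twist":0,"fingers":0.005},{"dx":0,"dy":0,"dz":0.006,"twist":0,"fingers":0.005},{"dx":0,"dy":0,"dz":0.006,"twist":0,"fingers":0.005}]'
```

```text
time_s: 9.35
tool_pos: [616.4, 124.8, 89.8]
tool_rot: [-2.249, -2.192, 0.002]
wrist_force: [-0.3, 0.4, -7.5]
gripper_width: 10.7
grip_force: 79.2
time_s: 9.75
tool_pos: [617.0, 124.2, 84.2]
tool_rot: [2.25, 2.192, -0.001]
wrist_force: [0.1, -1.6, -7.6]
gripper_width: 10.5
grip_force: 79.3
```

No contact force with the underside already below the dowel tip, so the hole seems to be over it. Continuing down.

```bash
python3 -m pendant '[{"dx":0,"dy":0,"dz":0.003,"twist":0,"fingers":0.005},{"dx":0,"dy":0,"dz":0.006,"twist":0,"fingers":0.005},{"dx":0,"dy":0,"dz":0.006,"twist":0,"fingers":0.005}]'
python3 -m pendant '[{"dx":0,"dy":0,"dz":0.002,"twist":0,"fingers":0.005},{"dx":0,"dy":0,"dz":0.002,"twist":0,"fingers":0.005}]'
```

```text
time_s: 10.05
tool_pos: [617.3, 123.9, 79.8]
tool_rot: [2.251, 2.191, 0.0]
wrist_force: [-2.3, -3.1, 3.6]
gripper_width: 10.4
grip_force: 80.8
time_s: 10.25
tool_pos: [617.3, 124.0, 79.7]
tool_rot: [-2.25, -2.191, -0.001]
wrist_force: [-8.0, -4.5, 14.1]
gripper_width: 10.7
grip_force: 82.5
```

```bash
python3 -m pendant '[{"dx":0,"dy":-0.001,"dz":0,"twist":0,"fingers":0.005},{"dx":-0.001,"dy":-0.002,"dz":0,"twist":0,"fingers":0.005},{"dx":-0.001,"dy":-0.002,"dz":0,"twist":0,"fingers":0.005}]'
python3 - <<'E'
from h import *
for n in ['scene','side','wrist']:
    p=pic(n)
    for l in ['corebox','foot_hole','box_grip']: print(n,l,lm(p,l,1))
E
```

```text
time_s: 10.55
tool_pos: [617.2, 124.0, 79.7]
tool_rot: [2.249, 2.19, 0.007]
wrist_force: [-3.3, -2.6, 9.2]
gripper_width: 10.5
grip_force: 81.8
scene corebox [([616.0, 128.0, 10.0], 0.96)]
scene foot_hole [([666.0, 31.0, 8.0], 0.58)]
scene box_grip [([617.0, 129.0, 78.0], 0.8)]
side corebox [([618.0, 124.0, 6.0], 0.55)]
side foot_hole [([669.0, 31.0, 9.0], 0.71)]
side box_grip [([620.0, 128.0, 77.0], 0.91)]
wrist corebox [([615.0, 122.0, 6.0], 0.82)]
wrist foot_hole [([658.0, 158.0, 28.0], 0.64)]
wrist box_grip [([610.0, 129.0, 75.0], 0.85)]
```

Nets put the underside at about 7-10 mm, so it is seated. Releasing and checking.

```bash
python3 -m pendant '[{"dx":0,"dy":0,"dz":-0.003,"twist":0,"fingers":0.05},{"dx":0,"dy":0,"dz":-0.003,"twist":0,"fingers":0.05},{"dx":0,"dy":0,"dz":-0.003,"twist":0,"fingers":0.05},{"dx":0,"dy":0,"dz":-0.003,"twist":0,"fingers":0.05},{"dx":0,"dy":0,"dz":-0.04,"twist":0,"fingers":0.05}]'
python3 -m pendant '[{"dx":0,"dy":0,"dz":-0.045,"twist":0,"fingers":0.05},{"dx":0,"dy":0,"dz":-0.09,"twist":0,"fingers":0.05},{"dx":0,"dy":0,"dz":-0.135,"twist":0,"fingers":0.05},{"dx":0,"dy":0,"dz":-0.18,"twist":0,"fingers":0.03},{"dx":0,"dy":0,"dz":-0.21,"twist":0,"fingers":0.01}]'
python3 - <<'E'
from h import *
s=st();print(s['tool_pos'])
p=pic('wrist','w6.png'); 
for l in ['corebox','foot_hole','core0','handle_press']: print(l,lm(p,l,4 if l=='core0' else 1))
E
```

```text
time_s: 11.65
tool_pos: [610.8, 123.8, 111.8]
tool_rot: [-2.245, -2.19, 0.015]
wrist_force: [0.0, 0.1, -0.7]
gripper_width: 50.2
grip_force: 0.0
time_s: 12.15
tool_pos: [615.8, 124.1, 330.2]
tool_rot: [2.248, 2.192, 0.007]
wrist_force: [0.0, 0.1, 0.4]
gripper_width: 21.7
grip_force: 0.0
[615.79283257 124.06020743 330.21729808]
corebox [([614.0, 125.0, 7.0], 0.79)]
foot_hole [([667.0, 35.0, 7.0], 0.82)]
core0 [([658.0, 156.0, 26.0], 0.89), ([574.0, 88.0, 22.0], 0.71), ([653.0, 82.0, 22.0], 0.61)]
handle_press [([613.0, 127.0, 73.0], 0.51)]
```

View pics/w6.png

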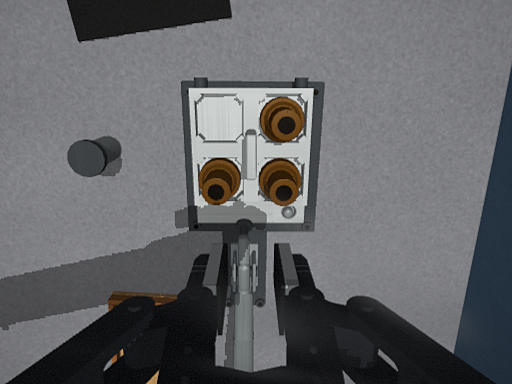

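The dowel shows inside the hole at (289,211), the box is square on the plate, and all the cores are in. Next, the handle.

```bash
python3 -m pendant '[{"dx":-0.045,"dy":-0.001,"dz":0,"twist":0,"fingers":0},{"dx":-0.09,"dy":-0.003,"dz":0,"twist":0,"fingers":0},{"dx":-0.135,"dy":-0.004,"dz":0,"twist":0,"fingers":0},{"dx":-0.18,"dy":-0.005,"dz":0,"twist":0,"fingers":0},{"dx":-0.22,"dy":-0.006,"dz":0,"twist":0,"fingers":0}]'
python3 -m pendant '[{"dx":-0.03,"dy":-0.001,"dz":0,"twist":0,"fingers":0},{"dx":-0.044,"dy":-0.001,"dz":0.02,"twist":0,"fingers":0},{"dx":-0.044,"dy":-0.001,"dz":0.05,"twist":0,"fingers":0},{"dx":-0.044,"dy":-0.001,"dz":0.05,"twist":0,"fingers":0}]'
python3 - <<'E'
from h import *
s=st();print(s['tool_pos'],go([601.5,-140,247]))
p=pic('side','s7.png')
for n in ['side','scene']:
    p=p if n=='side' else pic(n)
    for l in ['handle_press','release_pad','tray']: print(n,l,lm(p,l,1))
E
```

```text
time_s: 12.9
tool_pos: [601.9, -98.1, 324.3]
tool_rot: [-2.249, -2.19, 0.004]
wrist_force: [0.3, -0.5, 0.5]
gripper_width: 0.3
grip_force: 0.0
time_s: 13.3
tool_pos: [597.6, -139.2, 270.4]
tool_rot: [-2.244, -2.185, 0.011]
wrist_force: [0.6, 0.0, -0.8]
gripper_width: -0.1
grip_force: 0.0
[ 597.57196915 -139.21344058  270.40435311] [-0.0007  0.0042  0.0234]
side handle_press [([647.0, -425.0, -0.0], 0.51)]
side release_pad [([601.0, -185.0, 241.0], 0.76)]
side tray [([462.0, -204.0, 1.0], 0.68)]
scene handle_press [([600.0, -153.0, 204.0], 0.64)]
scene release_pad [([431.0, 122.0, -0.0], 0.63)]
scene tray [([462.0, -207.0, 0.0], 0.81)]
```

View pics/s7.png

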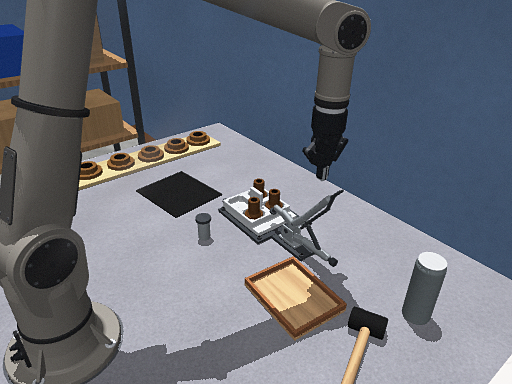

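```bash
python3 -m pendant '[{"dx":0,"dy":0,"dz":0.033,"twist":0,"fingers":0},{"dx":0,"dy":0,"dz":0.052,"twist":0,"fingers":0},{"dx":-0.008,"dy":0,"dz":0.06,"twist":0,"fingers":0},{"dx":-0.017,"dy":0,"dz":0.068,"twist":0,"fingers":0},{"dx":-0.025,"dy":0,"dz":0.078,"twist":0,"fingers":0}]'
```

```text
time_s: 14.2
tool_pos: [601.3, -162.1, 199.0]
tool_rot: [-2.245, -2.193, -0.006]
wrist_force: [-0.4, 5.4, 1.1]
gripper_width: -0.0
grip_force: 2.5
```

```bash
python3 -m pendant '[{"dx":-0.008,"dy":0,"dz":0.01,"twist":0,"fingers":0},{"dx":-0.015,"dy":0,"dz":0.021,"twist":0,"fingers":0},{"dx":-0.021,"dy":0,"dz":0.032,"twist":0,"fingers":0},{"dx":-0.025,"dy":0,"dz":0.044,"twist":0,"fingers":0},{"dx":-0.029,"dy":0,"dz":0.056,"twist":0,"fingers":0}]'
python3 -m pendant '[{"dx":-0.002,"dy":0,"dz":0.012,"twist":0,"fingers":0},{"dx":-0.003,"dy":0,"dz":0.024,"twist":0,"fingers":0},{"dx":-0.003,"dy":0,"dz":0.034,"twist":0,"fingers":0},{"dx":-0.003,"dy":0,"dz":0.038,"twist":0,"fingers":0}]'
```

```text
time_s: 14.7
tool_pos: [600.7, -194.3, 142.4]
tool_rot: [2.248, 2.192, 0.002]
wrist_force: [0.2, 3.3, 2.7]
gripper_width: 0.0
grip_force: 1.4
time_s: 15.1
tool_pos: [598.8, -198.1, 104.7]
tool_rot: [-2.25, -2.191, 0.003]
wrist_force: [-6.7, 1.7, 20.0]
gripper_width: -0.3
grip_force: 9.8
```

```bash
python3 -m pendant '[{"dx":0,"dy":0,"dz":0.003,"twist":0,"fingers":0},{"dx":0,"dy":0,"dz":0.003,"twist":0,"fingers":0},{"dx":0,"dy":0,"dz":-0.03,"twist":0,"fingers":0},{"dx":0,"dy":0,"dz":-0.08,"twist":0,"fingers":0},{"dx":0,"dy":0,"dz":-0.12,"twist":0,"fingers":0.03}]'
python3 -m pendant '[{"dx":0.04,"dy":0,"dz":-0.04,"twist":0,"fingers":0.06},{"dx":0.085,"dy":0.0,"dz":-0.08,"twist":0,"fingers":0.07},{"dx":0.13,"dy":0.01,"dz":-0.11,"twist":0,"fingers":0.07},{"dx":0.175,"dy":0.03,"dz":-0.11,"twist":0,"fingers":0.07},{"dx":0.22,"dy":0.04,"dz":-0.11,"twist":0,"fingers":0.07}]'
python3 - <<'E'
from h import *
s=st();print(s['tool_pos'])
p=pic('side','s8.png')
print(-np.array(p['R']).T@np.array(p['t']).ravel())
q=pic('wrist'); 
for pp in (p,q):
  for l in ['handle_press','release_pad','tray','foot_hole','corebox','core0']: print(l,lm(pp,l,3))
E
```

```text
time_s: 15.6
tool_pos: [599.6, -197.3, 226.1]
tool_rot: [2.25, 2.192, -0.001]
wrist_force: [0.2, 0.3, 0.7]
gripper_width: 13.0
grip_force: 0.0
time_s: 16.1
tool_pos: [642.9, 10.0, 335.8]
tool_rot: [2.249, 2.189, 0.005]
wrist_force: [1.6, -0.2, -0.6]
gripper_width: 69.8
grip_force: 0.0
[642.85274183   9.95779846 335.81771275]
[ -65.64152314 -693.69947369  740.9115305 ]
handle_press [([604.0, -198.0, 88.0], 0.57)]
release_pad [([603.0, -243.0, 86.0], 0.67)]
tray [([462.0, -207.0, -1.0], 0.85)]
foot_hole []
corebox [([620.0, 123.0, 6.0], 0.85), ([424.0, 125.0, 4.0], 0.29)]
core0 [([658.0, 85.0, 20.0], 0.7), ([578.0, 80.0, 18.0], 0.56), ([661.0, 154.0, 24.0], 0.44)]
handle_press [([599.0, -202.0, 89.0], 0.81)]
release_pad [([598.0, -250.0, 81.0], 0.85)]
tray [([464.0, -205.0, 0.0], 0.75), ([668.0, 30.0, 5.0], 0.63)]
foot_hole [([666.0, 30.0, 4.0], 0.75), ([665.0, 32.0, 11.0], 0.69)]
corebox [([616.0, 123.0, 9.0], 0.74)]
core0 [([654.0, 82.0, 19.0], 0.87), ([663.0, 154.0, 26.0], 0.73), ([573.0, 86.0, 26.0], 0.68)]
```

View pics/s8.png

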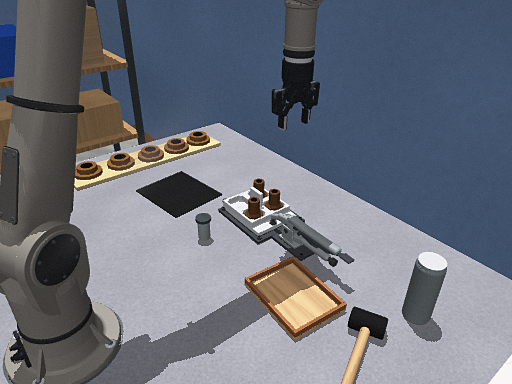

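Locked: the handle is level at about z=88 and holds by itself. Now for core poses: necks are gripped along y, so I'll turn the tool 90°.

```bash
python3 -m pendant '[{"dx":0.03,"dy":0,"dz":0,"twist":-8.5,"fingers":0.07},{"dx":0.07,"dy":0,"dz":0,"twist":-17,"fingers":0.07},{"dx":0.1,"dy":0,"dz":0,"twist":-25.5,"fingers":0.07},{"dx":0.1,"dy":0,"dz":0,"twist":-34,"fingers":0.07},{"dx":0.1,"dy":0,"dz":0,"twist":-42,"fingers":0.07}]'
python3 -m pendant '[{"dx":0,"dy":0,"dz":0,"twist":-8.5,"fingers":0.07},{"dx":0,"dy":0,"dz":0,"twist":-17,"fingers":0.07},{"dx":0,"dy":0,"dz":0,"twist":-25.5,"fingers":0.07},{"dx":0,"dy":0,"dz":0,"twist":-34,"fingers":0.07},{"dx":0,"dy":0,"dz":0,"twist":-42,"fingers":0.07}]'
python3 -m pendant '[{"dx":0,"dy":0,"dz":0,"twist":-6,"fingers":0.07},{"dx":0,"dy":0,"dz":0,"twist":-6,"fingers":0.07},{"dx":0,"dy":0,"dz":0,"twist":-6,"fingers":0.07}]'
python3 - <<'E'
from h import *
s=st();print(s['tool_pos'],s['joint_pos'],R.from_rotvec(s['tool_rot']).as_matrix().round(3))
p=pic('wrist','w9.png')
print(-np.array(p['R']).T@np.array(p['t']).ravel())
print(lm(p,'core0',3))
for q in [(656,160,88),(654.5,84.5,88),(578.5,86.5,88)]: print(proj(p,q).round(0))
E
```

```text
time_s: 17.3
tool_pos: [644.1, 111.2, 333.6]
tool_rot: [-1.302, -2.859, -0.0]
wrist_force: [0.4, -1.1, 0.7]
gripper_width: 69.9
grip_force: 0.0
time_s: 17.8
tool_pos: [644.2, 109.2, 333.9]
tool_rot: [0.196, 3.135, 0.0]
wrist_force: [-0.5, 0.8, 0.1]
gripper_width: 70.3
grip_force: 0.0
time_s: 18.1
tool_pos: [644.2, 109.2, 333.8]
tool_rot: [0.044, 3.141, 0.0]
wrist_force: [0.5, -0.2, -0.5]
gripper_width: 70.1
grip_force: 0.0
[644.24447273 109.15845202 333.84113202] [-0.35450823  0.36371891  0.16851821  1.41105482 -0.06101745  1.37183149
  1.35796951] [[-1.     0.028  0.   ]
 [ 0.028  1.     0.   ]
 [-0.     0.    -1.   ]]
[563.10389073 111.13603002 457.63509189]
[([663.0, 156.0, 24.0], 0.73), ([654.0, 82.0, 20.0], 0.63), ([572.0, 88.0, 22.0], 0.57)]
[296. 167.]
[229. 167.]
[227.  97.]
```

View pics/w9.png

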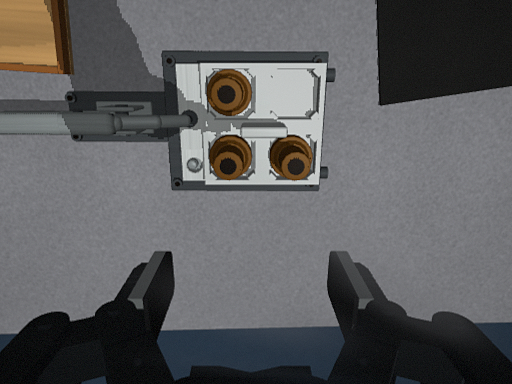

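Neck tops are at pixels (294,165), (228,164) and (226,93), within 2-4 px of prediction.

```bash
python3 - <<'E'
from h import *
p=pic('wrist')
for c in [(294,165),(228,164),(226,93)]: print(ray(p,c,88).round(1))
print(go([656,159,150]))
E
```

```text
[653.9 157.8  88. ]
[650.8  84.1  88. ]
[574.7  85.6  88. ]
[-0.0104  0.05    0.1838]
```

```bash
python3 -m pendant '[{"dx":-0.01,"dy":0.045,"dz":0.01,"twist":0,"fingers":0.06},{"dx":-0.01,"dy":0.05,"dz":0.06,"twist":0,"fingers":0.06},{"dx":-0.01,"dy":0.05,"dz":0.11,"twist":0,"fingers":0.06},{"dx":-0.01,"dy":0.05,"dz":0.16,"twist":0,"fingers":0.06},{"dx":-0.01,"dy":0.05,"dz":0.184,"twist":0,"fingers":0.06}]' 25
python3 -m pendant '[{"dx":0,"dy":0,"dz":0.0,"twist":0,"fingers":0.06},{"dx":0,"dy":0,"dz":0.04,"twist":0,"fingers":0.06},{"dx":0,"dy":0,"dz":0.08,"twist":0,"fingers":0.06},{"dx":0,"dy":0,"dz":0.08,"twist":0,"fingers":0.06},{"dx":0,"dy":0,"dz":0.08,"twist":0,"fingers":0.02}]'
python3 -m pendant '[{"dx":0,"dy":0,"dz":0,"twist":0,"fingers":0.02},{"dx":0,"dy":0,"dz":0.0,"twist":0,"fingers":0.02},{"dx":0,"dy":0,"dz":0.0,"twist":0,"fingers":0.02}]'
```

```text
time_s: 18.75
tool_pos: [652.4, 158.6, 144.5]
tool_rot: [-0.041, -3.134, 0.004]
wrist_force: [-0.6, 0.4, 0.2]
gripper_width: 60.2
grip_force: 0.0
time_s: 19.25
tool_pos: [656.7, 159.4, 71.6]
tool_rot: [0.041, 3.139, 0.001]
wrist_force: [0.9, -0.2, 0.9]
gripper_width: 47.0
grip_force: 0.0
time_s: 19.55
tool_pos: [658.0, 159.4, 73.4]
tool_rot: [0.041, 3.135, 0.003]
wrist_force: [0.0, -0.2, 7.6]
gripper_width: 33.7
grip_force: 25.7
```

```bash
python3 -m pendant '[{"dx":0,"dy":0,"dz":-0.01,"twist":0,"fingers":0.02},{"dx":0,"dy":0,"dz":-0.03,"twist":0,"fingers":0.02},{"dx":0,"dy":0,"dz":-0.06,"twist":0,"fingers":0.02},{"dx":0,"dy":0,"dz":-0.1,"twist":0,"fingers":0.02},{"dx":0,"dy":0,"dz":-0.14,"twist":0,"fingers":0.02}]'
python3 - <<'E'
from h import *
s=st();print(s['tool_pos'],s['wrist_force']); 
for n in ['scene','side']:
    p=pic(n);print(lm(p,'core0',4),lm(p,'tray'))
E
```

```text
time_s: 20.05
tool_pos: [654.9, 158.9, 211.7]
tool_rot: [-0.04, -3.141, 0.0]
wrist_force: [0.7, 0.4, -1.3]
gripper_width: 33.5
grip_force: 25.9
[654.89118262 158.9200484  211.74200732] [ 0.65349987  0.39052155 -1.34461414]
[([655.0, 84.0, 24.0], 0.81), ([652.0, 162.0, 160.0], 0.74), ([577.0, 85.0, 24.0], 0.42)] [([467.0, -209.0, -1.0], 0.77)]
[([659.0, 86.0, 25.0], 0.8), ([578.0, 82.0, 21.0], 0.65), ([668.0, 33.0, 11.0], 0.59), ([659.0, 158.0, 164.0], 0.56)] [([462.0, -206.0, -1.0], 0.75), ([600.0, -85.0, 63.0], 0.57)]
```

```bash
python3 -m pendant '[{"dx":0.015,"dy":-0.042,"dz":0,"twist":0,"fingers":0.02},{"dx":0.03,"dy":-0.084,"dz":0,"twist":0,"fingers":0.02},{"dx":0.045,"dy":-0.126,"dz":0,"twist":0,"fingers":0.02},{"dx":0.06,"dy":-0.168,"dz":0,"twist":0,"fingers":0.02},{"dx":0.075,"dy":-0.21,"dz":0,"twist":0,"fingers":0.02}]'
python3 -m pendant '[{"dx":0.015,"dy":-0.042,"dz":0,"twist":0,"fingers":0.02},{"dx":0.03,"dy":-0.084,"dz":0,"twist":0,"fingers":0.02},{"dx":0.045,"dy":-0.126,"dz":0,"twist":0,"fingers":0.02},{"dx":0.06,"dy":-0.168,"dz":0,"twist":0,"fingers":0.02},{"dx":0.075,"dy":-0.21,"dz":0,"twist":0,"fingers":0.02}]'
python3 -m pendant '[{"dx":0,"dy":0,"dz":0.03,"twist":0,"fingers":0.02},{"dx":0,"dy":0,"dz":0.07,"twist":0,"fingers":0.02},{"dx":0,"dy":0,"dz":0.1,"twist":0,"fingers":0.02},{"dx":0,"dy":0,"dz":0.1,"twist":0,"fingers":0.02}]'
python3 - <<'E'
from h import *
s=st();print(go([495,-258,s['tool_pos'][2]]),s['tool_pos'],s['wrist_force']); 
p=pic('side','s10.png');print(lm(p,'core0',4),lm(p,'tray'))
p=pic('wrist');print(lm(p,'core0',4),lm(p,'tray'))
E
```

```text
time_s: 20.85
tool_pos: [573.1, -50.4, 208.1]
tool_rot: [-0.04, -3.138, 0.0]
wrist_force: [0.4, -0.4, -0.9]
gripper_width: 33.0
grip_force: 26.0
time_s: 21.35
tool_pos: [492.9, -257.9, 208.3]
tool_rot: [-0.04, -3.138, -0.002]
wrist_force: [0.8, -0.4, 0.0]
gripper_width: 33.2
grip_force: 26.0
time_s: 21.75
tool_pos: [490.2, -254.7, 104.4]
tool_rot: [-0.04, -3.129, -0.007]
wrist_force: [-0.3, 0.7, -1.2]
gripper_width: 33.1
grip_force: 25.9
[-0.0049 -0.0032 -0.0001] [ 490.21538221 -254.693609    104.37572846] [-0.32314266  0.73201147 -1.18666268]
[([579.0, 82.0, 21.0], 0.73), ([492.0, -257.0, 53.0], 0.68), ([658.0, 84.0, 24.0], 0.52)] [([460.0, -206.0, -1.0], 0.63)]
[([498.0, -258.0, 64.0], 0.65)] [([465.0, -203.0, -0.0], 0.58)]
```

View pics/s10.png

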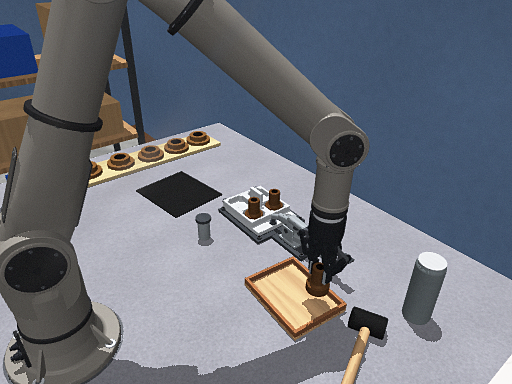

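The core hangs upright over the tray's far corner. Lowering until contact.

```bash
python3 -m pendant '[{"dx":0,"dy":0,"dz":0.02,"twist":0,"fingers":0.02},{"dx":0,"dy":0,"dz":0.038,"twist":0,"fingers":0.02},{"dx":0,"dy":0,"dz":0.04,"twist":0,"fingers":0.02},{"dx":0,"dy":0,"dz":0.042,"twist":0,"fingers":0.02},{"dx":0,"dy":0,"dz":0.044,"twist":0,"fingers":0.02}]'
python3 -m pendant '[{"dx":0,"dy":0,"dz":0.002,"twist":0,"fingers":0.02},{"dx":0,"dy":0,"dz":0.004,"twist":0,"fingers":0.02}]'
```

```text
time_s: 22.55
tool_pos: [495.8, -257.4, 67.0]
tool_rot: [0.04, 3.139, -0.001]
wrist_force: [-0.2, 1.2, 0.0]
gripper_width: 33.4
grip_force: 25.9
time_s: 22.75
tool_pos: [495.3, -257.1, 62.3]
tool_rot: [0.04, 3.14, -0.001]
wrist_force: [0.8, -1.0, -0.8]
gripper_width: 33.1
grip_force: 25.9
```

```bash
python3 -m pendant '[{"dx":0,"dy":0,"dz":0.002,"twist":0,"fingers":0.02},{"dx":0,"dy":0,"dz":0.004,"twist":0,"fingers":0.02}]'
python3 -m pendant '[{"dx":0,"dy":0,"dz":0.002,"twist":0,"fingers":0.02},{"dx":0,"dy":0,"dz":0.002,"twist":0,"fingers":0.02}]'
```

```text
time_s: 22.95
tool_pos: [495.1, -257.1, 59.2]
tool_rot: [0.041, 3.141, 0.001]
wrist_force: [-6.3, 4.0, 24.6]
gripper_width: 33.1
grip_force: 28.3
time_s: 23.15
tool_pos: [495.1, -257.1, 59.3]
tool_rot: [0.041, 3.141, 0.003]
wrist_force: [-7.7, 4.1, 24.9]
gripper_width: 33.0
grip_force: 28.4
```

Contact at TCP z=59. Relieving the load, opening, and going up for core B at (653.5, 84.5).

```bash
python3 -m pendant '[{"dx":0,"dy":0,"dz":-0.003,"twist":0,"fingers":0.033},{"dx":0,"dy":0,"dz":-0.003,"twist":0,"fingers":0.06},{"dx":0,"dy":0,"dz":-0.003,"twist":0,"fingers":0.06},{"dx":0,"dy":0,"dz":-0.03,"twist":0,"fingers":0.06},{"dx":0,"dy":0,"dz":-0.075,"twist":0,"fingers":0.06}]'
python3 -m pendant '[{"dx":-0.0,"dy":0.01,"dz":-0.045,"twist":0,"fingers":0.06},{"dx":-0.015,"dy":0.05,"dz":-0.06,"twist":0,"fingers":0.06},{"dx":-0.035,"dy":0.09,"dz":-0.06,"twist":0,"fingers":0.06},{"dx":-0.055,"dy":0.13,"dz":-0.06,"twist":0,"fingers":0.06},{"dx":-0.075,"dy":0.17,"dz":-0.06,"twist":0,"fingers":0.06}]'
python3 - <<'E'
from h import *
print(go([653.5,84.5,150]),st()['tool_pos'])
p=pic('side');print(lm(p,'core0',4))
p=pic('scene');print(lm(p,'core0',4))
E
```

```text
time_s: 23.65
tool_pos: [492.3, -255.6, 128.2]
tool_rot: [-0.04, -3.134, -0.004]
wrist_force: [0.8, -0.3, -0.4]
gripper_width: 59.9
grip_force: 0.0
time_s: 24.15
tool_pos: [574.7, -87.3, 190.7]
tool_rot: [0.041, 3.141, 0.0]
wrist_force: [0.3, -0.1, 0.4]
gripper_width: 60.2
grip_force: 0.0
[-0.0743  0.1738  0.0407] [574.67025433 -87.31077068 190.68760654]
[([494.0, -262.0, 8.0], 0.8), ([658.0, 86.0, 22.0], 0.68), ([578.0, 82.0, 23.0], 0.6)]
[([653.0, 85.0, 21.0], 0.84), ([489.0, -256.0, 7.0], 0.56)]
```

```bash
python3 -m pendant '[{"dx":-0.018,"dy":0.043,"dz":0,"twist":0,"fingers":0.06},{"dx":-0.036,"dy":0.086,"dz":0,"twist":0,"fingers":0.06},{"dx":-0.055,"dy":0.13,"dz":0,"twist":0,"fingers":0.06},{"dx":-0.075,"dy":0.174,"dz":0.01,"twist":0,"fingers":0.06},{"dx":-0.075,"dy":0.174,"dz":0.04,"twist":0,"fingers":0.06}]'
python3 - <<'E'
from h import *
print(go([654,84.5,72]),st()['tool_pos'])
E
python3 -m pendant '[{"dx":0,"dy":0,"dz":0.0,"twist":0,"fingers":0.06},{"dx":0,"dy":0,"dz":0.04,"twist":0,"fingers":0.06},{"dx":0,"dy":0,"dz":0.078,"twist":0,"fingers":0.06},{"dx":0,"dy":0,"dz":0.078,"twist":0,"fingers":0.06},{"dx":0,"dy":0,"dz":0.078,"twist":0,"fingers":0.02}]'
python3 -m pendant '[{"dx":0,"dy":0,"dz":0,"twist":0,"fingers":0.02},{"dx":0,"dy":0,"dz":0.0,"twist":0,"fingers":0.02},{"dx":0,"dy":0,"dz":0.0,"twist":0,"fingers":0.02}]'
```

```text
time_s: 24.85
tool_pos: [657.7, 91.4, 152.9]
tool_rot: [0.027, 3.133, 0.01]
wrist_force: [0.4, 1.2, -0.8]
gripper_width: 60.0
grip_force: 0.0
[ 0.0043 -0.0075  0.0808] [657.70607221  91.39844458 152.89775322]
time_s: 25.35
tool_pos: [653.7, 80.5, 73.7]
tool_rot: [-0.045, -3.141, 0.002]
wrist_force: [0.4, -0.6, 0.2]
gripper_width: 46.5
grip_force: 0.0
time_s: 25.65
tool_pos: [655.7, 83.6, 75.9]
tool_rot: [0.04, 3.136, 0.002]
wrist_force: [0.3, 1.7, 6.7]
gripper_width: 33.5
grip_force: 27.7
```

```bash
python3 -m pendant '[{"dx":0,"dy":0,"dz":-0.01,"twist":0,"fingers":0.02},{"dx":0,"dy":0,"dz":-0.03,"twist":0,"fingers":0.02},{"dx":0,"dy":0,"dz":-0.06,"twist":0,"fingers":0.02},{"dx":0,"dy":0,"dz":-0.1,"twist":0,"fingers":0.02},{"dx":0,"dy":0,"dz":-0.14,"twist":0,"fingers":0.02}]'
python3 -m pendant '[{"dx":0.02,"dy":-0.035,"dz":0,"twist":0,"fingers":0.02},{"dx":0.042,"dy":-0.07,"dz":0,"twist":0,"fingers":0.02},{"dx":0.064,"dy":-0.105,"dz":0,"twist":0,"fingers":0.02},{"dx":0.086,"dy":-0.14,"dz":0,"twist":0,"fingers":0.02},{"dx":0.108,"dy":-0.18,"dz":0,"twist":0,"fingers":0.02}]'
python3 -m pendant '[{"dx":0.02,"dy":-0.033,"dz":0,"twist":0,"fingers":0.02},{"dx":0.04,"dy":-0.066,"dz":0.01,"twist":0,"fingers":0.02},{"dx":0.04,"dy":-0.066,"dz":0.05,"twist":0,"fingers":0.02},{"dx":0.04,"dy":-0.066,"dz":0.09,"twist":0,"fingers":0.02},{"dx":0.04,"dy":-0.066,"dz":0.11,"twist":0,"fingers":0.02}]'
python3 - <<'E'
from h import *
s=st();print(go([500,-158,s['tool_pos'][2]]),s['tool_pos'],s['wrist_force']); 
p=pic('side');print(lm(p,'core0',4),lm(p,'tray'))
E
```

```text
time_s: 26.15
tool_pos: [652.8, 82.2, 214.4]
tool_rot: [-0.041, -3.14, 0.002]
wrist_force: [0.4, 0.4, 0.2]
gripper_width: 33.2
grip_force: 27.0
time_s: 26.65
tool_pos: [539.5, -95.2, 213.4]
tool_rot: [0.039, 3.141, 0.0]
wrist_force: [1.4, -0.4, -0.5]
gripper_width: 33.5
grip_force: 27.1
time_s: 27.15
tool_pos: [496.6, -159.3, 100.6]
tool_rot: [-0.042, -3.137, -0.001]
wrist_force: [-0.1, 0.5, -1.2]
gripper_width: 33.2
grip_force: 27.0
[-0.0034  0.0014 -0.    ] [ 496.58950126 -159.27813575  100.60520011] [-0.11022334  0.53255208 -1.19185894]
[([494.0, -263.0, 9.0], 0.85), ([574.0, 80.0, 23.0], 0.79), ([496.0, -158.0, 47.0], 0.77)] [([461.0, -205.0, -0.0], 0.69)]
```

```bash
python3 -m pendant '[{"dx":0,"dy":0,"dz":0.02,"twist":0,"fingers":0.02},{"dx":0,"dy":0,"dz":0.033,"twist":0,"fingers":0.02},{"dx":0,"dy":0,"dz":0.034,"twist":0,"fingers":0.02},{"dx":0,"dy":0,"dz":0.036,"twist":0,"fingers":0.02},{"dx":0,"dy":0,"dz":0.038,"twist":0,"fingers":0.02}]'
python3 -m pendant '[{"dx":0,"dy":0,"dz":0.002,"twist":0,"fingers":0.02},{"dx":0,"dy":0,"dz":0.003,"twist":0,"fingers":0.02}]'
```

```text
time_s: 27.8
tool_pos: [500.1, -159.2, 65.7]
tool_rot: [0.04, 3.139, -0.0]
wrist_force: [0.1, 1.0, -0.4]
gripper_width: 33.2
grip_force: 27.0
time_s: 28.0
tool_pos: [499.5, -159.0, 62.0]
tool_rot: [0.04, 3.141, 0.0]
wrist_force: [-0.2, -0.0, -0.4]
gripper_width: 33.2
grip_force: 27.0
```

```bash
python3 -m pendant '[{"dx":0,"dy":0,"dz":0.001,"twist":0,"fingers":0.02},{"dx":0,"dy":0,"dz":0.002,"twist":0,"fingers":0.02}]'
python3 -m pendant '[{"dx":0,"dy":0,"dz":0.001,"twist":0,"fingers":0.02},{"dx":0,"dy":0,"dz":0.001,"twist":0,"fingers":0.02}]'
```

```text
time_s: 28.2
tool_pos: [499.6, -159.0, 61.7]
tool_rot: [0.04, 3.141, 0.002]
wrist_force: [-6.0, 4.0, 22.2]
gripper_width: 32.9
grip_force: 29.0
time_s: 28.4
tool_pos: [499.7, -159.0, 61.7]
tool_rot: [0.041, 3.141, 0.002]
wrist_force: [-7.0, 3.0, 22.1]
gripper_width: 33.3
grip_force: 29.0
```

```bash
python3 -m pendant '[{"dx":0,"dy":0,"dz":-0.003,"twist":0,"fingers":0.033},{"dx":0,"dy":0,"dz":-0.003,"twist":0,"fingers":0.06},{"dx":0,"dy":0,"dz":-0.003,"twist":0,"fingers":0.06},{"dx":0,"dy":0,"dz":-0.03,"twist":0,"fingers":0.06},{"dx":0,"dy":0,"dz":-0.075,"twist":0,"fingers":0.06}]'
python3 -m pendant '[{"dx":-0.0,"dy":0.01,"dz":-0.045,"twist":0,"fingers":0.06},{"dx":-0.01,"dy":0.05,"dz":-0.06,"twist":0,"fingers":0.06},{"dx":-0.02,"dy":0.09,"dz":-0.06,"twist":0,"fingers":0.06},{"dx":-0.032,"dy":0.13,"dz":-0.06,"twist":0,"fingers":0.06},{"dx":-0.045,"dy":0.17,"dz":-0.06,"twist":0,"fingers":0.06}]'
python3 - <<'E'
from h import *
print(go([577,86,150]),st()['tool_pos'])
p=pic('side');print(lm(p,'core0',4))
p=pic('scene');print(lm(p,'core0',4))
p=pic('wrist');print(lm(p,'core0',4))
E
```

```text
time_s: 28.9
tool_pos: [496.7, -158.2, 131.6]
tool_rot: [-0.04, -3.134, -0.002]
wrist_force: [0.7, 0.4, 0.1]
gripper_width: 60.2
grip_force: 0.0
time_s: 29.4
tool_pos: [548.8, 11.3, 193.8]
tool_rot: [0.041, 3.141, 0.0]
wrist_force: [0.4, -0.1, -0.4]
gripper_width: 60.1
grip_force: 0.0
[-0.0263  0.0754  0.0438] [548.79097195  11.29074378 193.75526178]
[([493.0, -259.0, 6.0], 0.77), ([577.0, 81.0, 22.0], 0.56)]
[([577.0, 83.0, 23.0], 0.57), ([490.0, -256.0, 7.0], 0.57), ([497.0, -156.0, 8.0], 0.49), ([463.0, -205.0, -1.0], 0.21)]
[([573.0, 85.0, 20.0], 0.77), ([498.0, -159.0, 8.0], 0.67), ([670.0, 30.0, 3.0], 0.43)]
```

```bash
python3 -m pendant '[{"dx":-0.015,"dy":0.04,"dz":0,"twist":0,"fingers":0.06},{"dx":-0.026,"dy":0.074,"dz":0,"twist":0,"fingers":0.06},{"dx":-0.026,"dy":0.074,"dz":0.01,"twist":0,"fingers":0.06},{"dx":-0.026,"dy":0.074,"dz":0.045,"twist":0,"fingers":0.06}]'
python3 -m pendant '[{"dx":0,"dy":0,"dz":0.0,"twist":0,"fingers":0.06},{"dx":0,"dy":0,"dz":0.04,"twist":0,"fingers":0.06},{"dx":0,"dy":0,"dz":0.078,"twist":0,"fingers":0.06},{"dx":0,"dy":0,"dz":0.078,"twist":0,"fingers":0.06},{"dx":0,"dy":0,"dz":0.078,"twist":0,"fingers":0.02}]'
python3 -m pendant '[{"dx":0,"dy":0,"dz":0,"twist":0,"fingers":0.02},{"dx":0,"dy":0,"dz":0.0,"twist":0,"fingers":0.02},{"dx":0,"dy":0,"dz":0.0,"twist":0,"fingers":0.02}]'
```

```text
time_s: 30.1
tool_pos: [579.7, 82.9, 151.4]
tool_rot: [0.04, 3.133, 0.002]
wrist_force: [-0.3, -1.1, 0.1]
gripper_width: 60.0
grip_force: 0.0
time_s: 30.6
tool_pos: [576.8, 81.8, 71.7]
tool_rot: [-0.043, -3.141, 0.001]
wrist_force: [0.7, 0.6, 1.1]
gripper_width: 46.7
grip_force: 0.0
time_s: 30.9
tool_pos: [579.1, 85.0, 73.8]
tool_rot: [0.039, 3.135, 0.005]
wrist_force: [0.4, 5.0, 7.4]
gripper_width: 33.0
grip_force: 27.6
```

```bash
python3 -m pendant '[{"dx":0,"dy":0,"dz":-0.01,"twist":0,"fingers":0.02},{"dx":0,"dy":0,"dz":-0.03,"twist":0,"fingers":0.02},{"dx":0,"dy":0,"dz":-0.06,"twist":0,"fingers":0.02},{"dx":0,"dy":0,"dz":-0.1,"twist":0,"fingers":0.02},{"dx":0,"dy":0,"dz":-0.14,"twist":0,"fingers":0.02}]'
python3 -m pendant '[{"dx":0.018,"dy":-0.037,"dz":0,"twist":0,"fingers":0.02},{"dx":0.036,"dy":-0.074,"dz":0,"twist":0,"fingers":0.02},{"dx":0.053,"dy":-0.11,"dz":0,"twist":0,"fingers":0.02},{"dx":0.071,"dy":-0.15,"dz":0,"twist":0,"fingers":0.02},{"dx":0.088,"dy":-0.187,"dz":0,"twist":0,"fingers":0.02}]'
python3 -m pendant '[{"dx":0.018,"dy":-0.037,"dz":0,"twist":0,"fingers":0.02},{"dx":0.036,"dy":-0.074,"dz":0.0,"twist":0,"fingers":0.02},{"dx":0.052,"dy":-0.106,"dz":0.01,"twist":0,"fingers":0.02},{"dx":0.052,"dy":-0.106,"dz":0.05,"twist":0,"fingers":0.02},{"dx":0.052,"dy":-0.106,"dz":0.09,"twist":0,"fingers":0.02}]'
python3 - <<'E'
from h import *
s=st();print(go([430,-204,s['tool_pos'][2]]),s['tool_pos'],s['wrist_force']); 
p=pic('side','s11.png');print(lm(p,'core0',4),lm(p,'tray'))
E
```

```text
time_s: 31.4
tool_pos: [575.7, 81.3, 212.3]
tool_rot: [-0.042, -3.14, 0.003]
wrist_force: [0.6, -0.3, -1.0]
gripper_width: 33.0
grip_force: 27.0
time_s: 31.9
tool_pos: [481.8, -104.6, 211.3]
tool_rot: [-0.043, -3.141, 0.002]
wrist_force: [1.0, -1.3, -1.3]
gripper_width: 33.3
grip_force: 27.0
time_s: 32.4
tool_pos: [428.4, -208.9, 121.4]
tool_rot: [0.047, 3.138, -0.003]
wrist_force: [0.2, 0.9, -0.5]
gripper_width: 33.6
grip_force: 27.0
[-0.0014  0.005  -0.    ] [ 428.44663624 -208.92308894  121.43216249] [ 0.1836101   0.87115925 -0.48871927]
[([496.0, -259.0, 7.0], 0.82), ([429.0, -210.0, 69.0], 0.63), ([502.0, -157.0, 9.0], 0.62)] [([463.0, -207.0, -2.0], 0.71)]
```

View pics/s11.png

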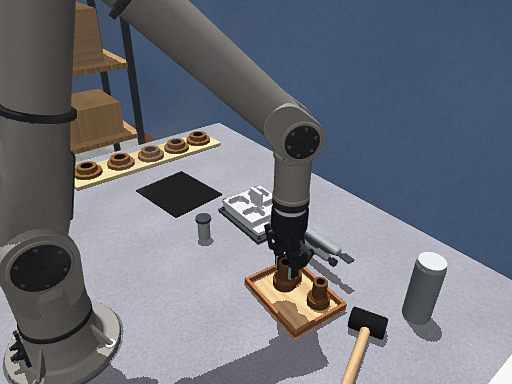

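Two cores stand in the tray and the third hangs upright over its free side.

```bash
python3 -m pendant '[{"dx":0,"dy":0,"dz":0.03,"twist":0,"fingers":0.02},{"dx":0,"dy":0,"dz":0.053,"twist":0,"fingers":0.02},{"dx":0,"dy":0,"dz":0.055,"twist":0,"fingers":0.02},{"dx":0,"dy":0,"dz":0.057,"twist":0,"fingers":0.02},{"dx":0,"dy":0,"dz":0.059,"twist":0,"fingers":0.02}]'
python3 -m pendant '[{"dx":0,"dy":0,"dz":0.002,"twist":0,"fingers":0.02},{"dx":0,"dy":0,"dz":0.003,"twist":0,"fingers":0.02}]'
```

```text
time_s: 33.05
tool_pos: [430.7, -206.9, 63.7]
tool_rot: [0.04, 3.138, -0.002]
wrist_force: [-0.4, -0.2, -0.6]
gripper_width: 33.1
grip_force: 26.9
time_s: 33.25
tool_pos: [430.2, -206.5, 59.8]
tool_rot: [0.04, 3.139, -0.001]
wrist_force: [0.2, 1.3, 8.8]
gripper_width: 33.0
grip_force: 27.8
```

```bash
python3 -m pendant '[{"dx":0,"dy":0,"dz":-0.001,"twist":0,"fingers":0.033},{"dx":0,"dy":0,"dz":-0.001,"twist":0,"fingers":0.06},{"dx":0,"dy":0,"dz":-0.001,"twist":0,"fingers":0.06},{"dx":0,"dy":0,"dz":-0.03,"twist":0,"fingers":0.06},{"dx":0,"dy":0,"dz":-0.075,"twist":0,"fingers":0.06}]'
python3 -m pendant '[{"dx":0,"dy":0,"dz":-0.045,"twist":0,"fingers":0.06},{"dx":-0.04,"dy":-0.01,"dz":-0.07,"twist":0,"fingers":0.04},{"dx":-0.08,"dy":-0.02,"dz":-0.07,"twist":0,"fingers":0.02},{"dx":-0.125,"dy":-0.035,"dz":-0.07,"twist":0,"fingers":0},{"dx":-0.17,"dy":-0.046,"dz":-0.07,"twist":0,"fingers":0}]'
python3 - <<'E'
from h import *
print(go([600,-248,150]),st()['tool_pos'])
q=pic('scene','s12.png')
for n,p in [('scene',q),('side',pic('side'))]:
    for l in ['core0','handle_press','release_pad','foot_hole','corebox']: print(n,l,lm(p,l,4 if l=='core0' else 1))
E
```

```text
time_s: 33.75
tool_pos: [426.8, -205.3, 132.4]
tool_rot: [-0.04, -3.135, -0.002]
wrist_force: [0.3, -0.2, -0.5]
gripper_width: 60.2
grip_force: 0.0
time_s: 34.25
tool_pos: [599.3, -257.4, 204.1]
tool_rot: [0.041, 3.141, -0.0]
wrist_force: [-0.3, 0.3, 0.6]
gripper_width: 1.3
grip_force: 0.0
[-0.0004  0.0094  0.0541] [ 599.28011274 -257.38955774  204.12366994]
scene core0 [([499.0, -156.0, 6.0], 0.74), ([431.0, -210.0, 9.0], 0.56), ([493.0, -257.0, 8.0], 0.48), ([435.0, -418.0, -7.0], 0.4)]
scene handle_press [([598.0, -204.0, 90.0], 0.79)]
scene release_pad [([601.0, -245.0, 84.0], 0.45)]
scene foot_hole [([662.0, 33.0, 11.0], 0.96)]
scene corebox [([617.0, 128.0, 13.0], 0.66)]
side core0 [([494.0, -262.0, 5.0], 0.91), ([429.0, -208.0, 5.0], 0.75), ([504.0, -157.0, 9.0], 0.62)]
side handle_press [([602.0, -197.0, 88.0], 0.67)]
side release_pad [([602.0, -247.0, 85.0], 0.56)]
side foot_hole [([669.0, 35.0, 8.0], 0.66)]
side corebox [([620.0, 124.0, 8.0], 0.87)]
```

View pics/s12.png

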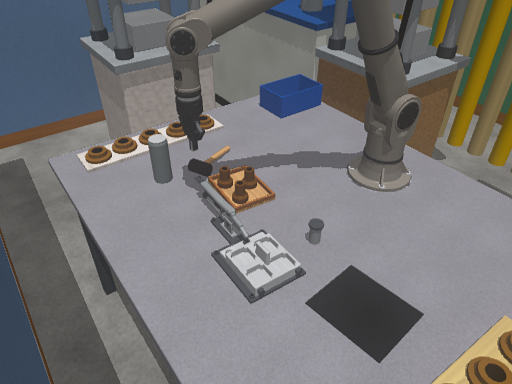

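All three cores stand in the tray, the box is empty and seated, and the pliers are locked. Pressing the release pad.

```bash
python3 -m pendant '[{"dx":0,"dy":0.009,"dz":0.04,"twist":0,"fingers":0},{"dx":0,"dy":0.009,"dz":0.08,"twist":0,"fingers":0},{"dx":0,"dy":0.009,"dz":0.09,"twist":0,"fingers":0},{"dx":0,"dy":0.009,"dz":0.09,"twist":0,"fingers":0}]'
python3 -m pendant '[{"dx":0,"dy":0,"dz":0.01,"twist":0,"fingers":0},{"dx":0,"dy":0,"dz":0.018,"twist":0,"fingers":0},{"dx":0,"dy":0,"dz":0.026,"twist":0,"fingers":0},{"dx":0,"dy":0,"dz":0.034,"twist":0,"fingers":0},{"dx":0,"dy":0,"dz":0.041,"twist":0,"fingers":0}]'
```

```text
time_s: 35.25
tool_pos: [596.8, -247.2, 112.5]
tool_rot: [-0.04, -3.138, -0.002]
wrist_force: [-0.4, 0.3, 0.7]
gripper_width: 0.3
grip_force: 0.0
time_s: 35.75
tool_pos: [599.2, -249.9, 73.8]
tool_rot: [0.042, 3.138, -0.005]
wrist_force: [1.1, -5.7, 5.8]
gripper_width: 0.2
grip_force: 2.2
```

```bash
python3 -m pendant '[{"dx":0,"dy":0,"dz":0.004,"twist":0,"fingers":0},{"dx":0,"dy":0,"dz":0.005,"twist":0,"fingers":0}]'
python3 -m pendant '[{"dx":0,"dy":-0.02,"dz":-0.01,"twist":0,"fingers":0},{"dx":0,"dy":-0.04,"dz":-0.04,"twist":0,"fingers":0},{"dx":0,"dy":-0.05,"dz":-0.09,"twist":0,"fingers":0},{"dx":0,"dy":-0.05,"dz":-0.14,"twist":0,"fingers":0},{"dx":0,"dy":-0.05,"dz":-0.19,"twist":0,"fingers":0}]'
python3 - <<'E'
from h import *
s=st();print(s['tool_pos'],s['wrist_force'])
for n,p in [('scene',pic('scene')),('side',pic('side','s13.png'))]:
    for l in ['core0','handle_press','release_pad','foot_hole','corebox']: print(n,l,lm(p,l,4 if l=='core0' else 1))
E
```

```text
time_s: 35.95
tool_pos: [599.3, -250.2, 69.5]
tool_rot: [0.043, 3.138, -0.005]
wrist_force: [-1.0, -4.8, 10.5]
gripper_width: 0.1
grip_force: 3.2
time_s: 36.45
tool_pos: [595.6, -297.8, 257.6]
tool_rot: [-0.042, -3.139, -0.003]
wrist_force: [1.2, 0.8, 0.2]
gripper_width: 0.2
grip_force: 0.0
[ 595.59804461 -297.76813137  257.64775186] [1.23535622 0.76435639 0.20597799]
scene core0 [([429.0, -208.0, 10.0], 0.73), ([500.0, -159.0, 8.0], 0.57), ([492.0, -259.0, 8.0], 0.49)]
scene handle_press [([596.0, -202.0, 91.0], 0.59)]
scene release_pad [([600.0, -245.0, 82.0], 0.62)]
scene foot_hole [([665.0, 34.0, 10.0], 0.69)]
scene corebox [([617.0, 127.0, 11.0], 0.58)]
side core0 [([500.0, -159.0, 9.0], 0.92), ([495.0, -262.0, 6.0], 0.72), ([430.0, -210.0, 7.0], 0.59)]
side handle_press [([599.0, -197.0, 89.0], 0.77)]
side release_pad [([598.0, -244.0, 87.0], 0.74)]
side foot_hole []
side corebox [([498.0, -261.0, 6.0], 0.61)]
```

It did not release, with the lever only about 29 mm down. Pressing again, deeper.

```bash
python3 -m pendant '[{"dx":0,"dy":0.045,"dz":0,"twist":0,"fingers":0},{"dx":0,"dy":0.051,"dz":0.04,"twist":0,"fingers":0},{"dx":0,"dy":0.051,"dz":0.09,"twist":0,"fingers":0},{"dx":0,"dy":0.051,"dz":0.14,"twist":0,"fingers":0},{"dx":0,"dy":0.051,"dz":0.15,"twist":0,"fingers":0}]'
python3 -m pendant '[{"dx":0,"dy":0,"dz":0.012,"twist":0,"fingers":0},{"dx":0,"dy":0,"dz":0.02,"twist":0,"fingers":0},{"dx":0,"dy":0,"dz":0.028,"twist":0,"fingers":0},{"dx":0,"dy":0,"dz":0.036,"twist":0,"fingers":0}]'
python3 -m pendant '[{"dx":0,"dy":0,"dz":0.004,"twist":0,"fingers":0},{"dx":0,"dy":0,"dz":0.006,"twist":0,"fingers":0}]'
python3 -m pendant '[{"dx":0,"dy":0,"dz":0.002,"twist":0,"fingers":0},{"dx":0,"dy":0,"dz":0.004,"twist":0,"fingers":0}]'
```

```text
time_s: 37.55
tool_pos: [593.7, -244.2, 100.5]
tool_rot: [-0.039, -3.13, -0.006]
wrist_force: [-1.3, 0.4, -0.9]
gripper_width: -0.1
grip_force: 0.2
time_s: 37.95
tool_pos: [598.9, -248.5, 72.9]
tool_rot: [0.041, 3.138, -0.004]
wrist_force: [-4.3, -2.0, 8.7]
gripper_width: -0.1
grip_force: 2.7
time_s: 38.15
tool_pos: [599.7, -248.9, 68.2]
tool_rot: [0.042, 3.137, -0.004]
wrist_force: [-2.8, 0.5, 13.7]
gripper_width: 0.3
grip_force: 4.1
time_s: 38.35
tool_pos: [600.5, -249.2, 65.5]
tool_rot: [0.042, 3.135, -0.004]
wrist_force: [-4.1, -0.3, 17.2]
gripper_width: -0.1
grip_force: 5.0
```

```bash
python3 - <<'E'
from h import *
a=pic('side');b=pic('scene')
im=[cv2.resize(a['frame'][190:310,220:380],None,fx=2.4,fy=2.4,interpolation=cv2.INTER_CUBIC),cv2.resize(b['frame'][120:240,130:290],None,fx=2.4,fy=2.4,interpolation=cv2.INTER_CUBIC)]
cv2.imwrite('pics/c14.png',np.hstack(im))
for p in (a,b): print([lm(p,l,1) for l in ['handle_press','release_pad']])
print(st()['wrist_force'],st()['tool_pos'])
E
```

```text
[[], [([668.0, 33.0, 8.0], 0.75)]]
[[([599.0, -204.0, 95.0], 0.86)], [([604.0, -246.0, 46.0], 0.63)]]
[-4.50194699 -0.59258151 15.3814456 ] [ 600.63795896 -249.26741934   65.69237586]
```

View pics/c14.png

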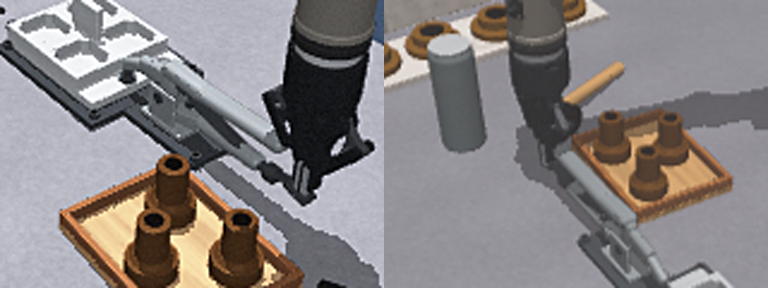

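The gripper's side linkage sits over the handle's rear end and may be holding it down. Lifting, and then if needed turning the tool 90° so its narrow side faces the handle.

```bash
python3 -m pendant '[{"dx":0,"dy":-0.01,"dz":-0.04,"twist":0,"fingers":0},{"dx":0,"dy":-0.02,"dz":-0.09,"twist":0,"fingers":0},{"dx":0,"dy":-0.03,"dz":-0.14,"twist":8.5,"fingers":0},{"dx":0,"dy":-0.03,"dz":-0.19,"twist":17,"fingers":0},{"dx":0,"dy":-0.03,"dz":-0.22,"twist":25,"fingers":0}]'
python3 - <<'E'
from h import *
s=st();print(s['tool_pos'],s['wrist_force'])
for n in ['scene','side']:
    p=pic(n)
    for l in ['core0','handle_press','release_pad','corebox']: print(n,l,lm(p,l,4 if l=='core0' else 1))
E
```

```text
time_s: 39.15
tool_pos: [599.2, -278.4, 287.0]
tool_rot: [0.728, 3.046, -0.002]
wrist_force: [0.7, -0.2, -0.7]
gripper_width: -0.0
grip_force: 0.0
[ 599.22127588 -278.44590559  286.97428307] [ 0.69574916 -0.24021994 -0.68386406]
scene core0 [([497.0, -158.0, 5.0], 0.83), ([428.0, -204.0, 9.0], 0.71)]
scene handle_press [([598.0, -201.0, 91.0], 0.71)]
scene release_pad [([500.0, -158.0, 6.0], 0.7)]
scene corebox [([618.0, 126.0, 12.0], 0.87)]
side core0 [([429.0, -212.0, 8.0], 0.9), ([502.0, -161.0, 10.0], 0.6), ([599.0, -245.0, 87.0], 0.54)]
side handle_press [([601.0, -197.0, 88.0], 0.75)]
side release_pad [([600.0, -246.0, 87.0], 0.63)]
side corebox [([619.0, 124.0, 8.0], 0.8)]
```

```bash
python3 -m pendant '[{"dx":0,"dy":0,"dz":0,"twist":8.5,"fingers":0},{"dx":0,"dy":0,"dz":0,"twist":17,"fingers":0},{"dx":0,"dy":0,"dz":0,"twist":25.5,"fingers":0},{"dx":0,"dy":0,"dz":0,"twist":34,"fingers":0},{"dx":0,"dy":0,"dz":0,"twist":42.5,"fingers":0}]'
python3 -m pendant '[{"dx":0,"dy":0,"dz":0,"twist":8.5,"fingers":0},{"dx":0,"dy":0,"dz":0,"twist":17,"fingers":0},{"dx":0,"dy":0,"dz":0,"twist":22.5,"fingers":0},{"dx":0,"dy":0,"dz":0,"twist":22.5,"fingers":0}]'
python3 - <<'E'
from h import *
s=st();print(s['tool_pos'],s['tool_rot'],s['joint_pos'],go([600,-250,110]))
E
```

```text
time_s: 40.15
tool_pos: [597.1, -276.5, 280.0]
tool_rot: [-1.786, -2.583, 0.0]
wrist_force: [0.9, 0.4, 0.3]
gripper_width: 0.1
grip_force: 0.0
time_s: 40.55
tool_pos: [597.2, -276.4, 280.0]
tool_rot: [-2.249, -2.193, 0.001]
wrist_force: [-0.1, -0.1, -0.0]
gripper_width: 0.0
grip_force: 0.0
[ 597.20264167 -276.36789366  279.96235358] [-2.24851625e+00 -2.19255944e+00  1.49622137e-03] [-0.12275334  0.47964517  0.71680114  1.4888141  -0.31991994  1.29433449
  0.60074348] [0.0264 0.0024 0.17  ]
```

```bash
python3 -m pendant '[{"dx":0.026,"dy":0.002,"dz":0.03,"twist":0,"fingers":0},{"dx":0.026,"dy":0.002,"dz":0.08,"twist":0,"fingers":0},{"dx":0.026,"dy":0.002,"dz":0.13,"twist":0,"fingers":0},{"dx":0.026,"dy":0.002,"dz":0.165,"twist":0,"fingers":0},{"dx":0.026,"dy":0.002,"dz":0.17,"twist":0,"fingers":0}]'
python3 -m pendant '[{"dx":0,"dy":0,"dz":0.012,"twist":0,"fingers":0},{"dx":0,"dy":0,"dz":0.022,"twist":0,"fingers":0},{"dx":0,"dy":0,"dz":0.03,"twist":0,"fingers":0},{"dx":0,"dy":0,"dz":0.036,"twist":0,"fingers":0}]'
python3 -m pendant '[{"dx":0,"dy":0,"dz":0.003,"twist":0,"fingers":0},{"dx":0,"dy":0,"dz":0.005,"twist":0,"fingers":0}]'
python3 - <<'E'
from h import *
for n in ['scene','side']:
    p=pic(n)
    for l in ['handle_press','release_pad']: print(n,l,lm(p,l,1))
E
```

```text
time_s: 41.05
tool_pos: [596.6, -248.5, 105.5]
tool_rot: [-2.241, -2.189, 0.006]
wrist_force: [-0.1, 0.4, -1.0]
gripper_width: -0.1
grip_force: 0.0
time_s: 41.45
tool_pos: [601.0, -252.8, 76.4]
tool_rot: [2.247, 2.189, 0.001]
wrist_force: [-1.1, -2.3, 4.7]
gripper_width: -0.0
grip_force: 2.4
time_s: 41.65
tool_pos: [600.3, -250.9, 70.1]
tool_rot: [2.25, 2.192, 0.001]
wrist_force: [-0.2, -0.6, 0.5]
gripper_width: 0.2
grip_force: 0.4
scene handle_press [([598.0, -198.0, 120.0], 0.96)]
scene release_pad [([600.0, -250.0, 45.0], 0.41)]
side handle_press [([602.0, -187.0, 136.0], 0.85)]
side release_pad [([596.0, -251.0, 53.0], 0.72)]
```

It released and the handle is rising. Backing off rearward and up so it can open fully.

```bash
python3 -m pendant '[{"dx":-0.03,"dy":0,"dz":-0.005,"twist":0,"fingers":0},{"dx":-0.06,"dy":0,"dz":-0.03,"twist":0,"fingers":0},{"dx":-0.06,"dy":0,"dz":-0.08,"twist":0,"fingers":0},{"dx":-0.06,"dy":0,"dz":-0.13,"twist":0,"fingers":0},{"dx":-0.06,"dy":0,"dz":-0.18,"twist":0,"fingers":0}]'
python3 -m pendant '[{"dx":0,"dy":0,"dz":-0.04,"twist":0,"fingers":0},{"dx":0,"dy":0,"dz":-0.08,"twist":0,"fingers":0.03},{"dx":0.045,"dy":0,"dz":-0.1,"twist":0,"fingers":0.05},{"dx":0.09,"dy":0,"dz":-0.1,"twist":0,"fingers":0.05},{"dx":0.135,"dy":0,"dz":-0.1,"twist":0,"fingers":0.05}]'
python3 - <<'E'
from h import *
print(st()['tool_pos'],go([617,123,345]))
for n in ['scene','side']:
    p=pic(n,'z'+n+'.png')
    for l in ['core0','handle_press','release_pad','corebox','box_grip','foot_hole','mat']: print(n,l,lm(p,l,4 if l=='core0' else 1))
E
```

```text
time_s: 42.45
tool_pos: [598.1, -309.2, 250.6]
tool_rot: [-2.247, -2.191, -0.001]
wrist_force: [1.5, -0.9, 0.3]
gripper_width: -0.3
grip_force: 0.0
time_s: 42.95
tool_pos: [601.8, -173.1, 350.0]
tool_rot: [-2.248, -2.192, -0.003]
wrist_force: [0.2, 0.3, 0.3]
gripper_width: 49.8
grip_force: 0.0
[ 601.82051782 -173.11463574  350.02510091] [0.2964 0.0077 0.0057]
scene core0 [([430.0, -207.0, 11.0], 0.74), ([497.0, -157.0, 8.0], 0.56), ([491.0, -258.0, 10.0], 0.55)]
scene handle_press [([600.0, -150.0, 204.0], 0.7)]
scene release_pad [([602.0, -184.0, 235.0], 0.69)]
scene corebox [([615.0, 124.0, 11.0], 0.56)]
scene box_grip [([614.0, 127.0, 78.0], 0.56)]
scene foot_hole [([664.0, 33.0, 9.0], 0.93)]
scene mat [([488.0, 380.0, -2.0], 0.62)]
side core0 [([497.0, -262.0, 9.0], 0.75), ([501.0, -156.0, 7.0], 0.72), ([428.0, -208.0, 8.0], 0.64)]
side handle_press [([602.0, -149.0, 206.0], 0.97)]
side release_pad [([605.0, -185.0, 241.0], 0.66)]
side corebox [([621.0, 122.0, 8.0], 0.96)]
side box_grip [([618.0, 126.0, 72.0], 0.83)]
side foot_hole [([666.0, 31.0, 8.0], 0.58)]
side mat [([492.0, 373.0, 0.0], 0.82)]
```

View pics/zside.png

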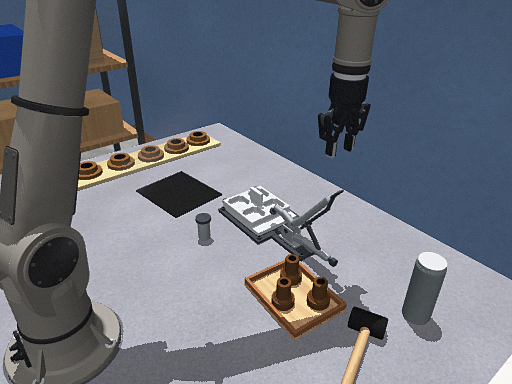

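Pliers fully open, all three cores upright. Fetching the box.

```bash
python3 -m pendant '[{"dx":0.045,"dy":0.001,"dz":0,"twist":0,"fingers":0.05},{"dx":0.09,"dy":0.002,"dz":0,"twist":0,"fingers":0.05},{"dx":0.135,"dy":0.004,"dz":0,"twist":0,"fingers":0.05},{"dx":0.18,"dy":0.005,"dz":0,"twist":0,"fingers":0.05},{"dx":0.225,"dy":0.006,"dz":0,"twist":0,"fingers":0.05}]'
python3 -m pendant '[{"dx":0.045,"dy":0.001,"dz":0,"twist":0,"fingers":0.05},{"dx":0.072,"dy":0.002,"dz":0.04,"twist":0,"fingers":0.05},{"dx":0.072,"dy":0.002,"dz":0.09,"twist":0,"fingers":0.05},{"dx":0.072,"dy":0.002,"dz":0.14,"twist":0,"fingers":0.05},{"dx":0.072,"dy":0.002,"dz":0.19,"twist":0,"fingers":0.05}]'
python3 -m pendant '[{"dx":0,"dy":0,"dz":0,"twist":0,"fingers":0.05},{"dx":0,"dy":0,"dz":0,"twist":0,"fingers":0.05}]' 80
python3 - <<'E'
from h import *
print(st()['tool_pos'],go([617.2,124,78]))
p=pic('wrist');print([lm(p,l,1) for l in ('box_grip','corebox','core0')])
E
```

```text
time_s: 44.25
tool_pos: [613.6, 50.9, 350.1]
tool_rot: [2.25, 2.193, 0.001]
wrist_force: [0.4, -0.5, 0.7]
gripper_width: 50.2
grip_force: 0.0
time_s: 44.75
tool_pos: [617.5, 121.7, 158.3]
tool_rot: [2.248, 2.194, 0.002]
wrist_force: [0.6, 0.1, 0.0]
gripper_width: 49.6
grip_force: 0.0
time_s: 44.95
tool_pos: [617.9, 120.9, 160.4]
tool_rot: [2.25, 2.193, -0.001]
wrist_force: [1.2, 0.5, 1.2]
gripper_width: 49.9
grip_force: 0.0
[617.86311379 120.93159163 160.4387431 ] [ 0.0031 -0.0007  0.0824]
[[([615.0, 125.0, 73.0], 0.56)], [([613.0, 125.0, 6.0], 0.7)], []]
```

Gripping, then lifting 12 mm off the dowel while staying under the jaw.

```bash
python3 -m pendant '[{"dx":0.003,"dy":-0.001,"dz":0.04,"twist":0,"fingers":0.05},{"dx":0.003,"dy":-0.001,"dz":0.081,"twist":0,"fingers":0.05},{"dx":0.003,"dy":-0.001,"dz":0.081,"twist":0,"fingers":0.05},{"dx":0.003,"dy":-0.001,"dz":0.081,"twist":0,"fingers":0.03},{"dx":0.003,"dy":-0.001,"dz":0.081,"twist":0,"fingers":0.005}]' 80
python3 -m pendant '[{"dx":0,"dy":0,"dz":0,"twist":0,"fingers":0.005},{"dx":0,"dy":0,"dz":0,"twist":0,"fingers":0.005},{"dx":0,"dy":0,"dz":0,"twist":0,"fingers":0.005},{"dx":0,"dy":0,"dz":0,"twist":0,"fingers":0.005}]'
python3 -m pendant '[{"dx":0,"dy":0,"dz":-0.01,"twist":0,"fingers":0.005},{"dx":0,"dy":0,"dz":-0.02,"twist":0,"fingers":0.005},{"dx":0,"dy":0,"dz":-0.023,"twist":0,"fingers":0.005},{"dx":0,"dy":0,"dz":-0.023,"twist":0,"fingers":0.005}]'
```

```text
time_s: 45.65
tool_pos: [619.0, 124.1, 82.0]
tool_rot: [2.248, 2.19, 0.007]
wrist_force: [-0.2, -0.0, 0.1]
gripper_width: 21.8
grip_force: 0.0
time_s: 46.05
tool_pos: [618.1, 124.2, 82.1]
tool_rot: [2.25, 2.191, 0.006]
wrist_force: [-1.9, -0.1, 7.0]
gripper_width: 10.5
grip_force: 80.9
time_s: 46.45
tool_pos: [617.1, 124.2, 102.8]
tool_rot: [2.249, 2.193, 0.002]
wrist_force: [0.1, -0.9, -5.4]
gripper_width: 10.5
grip_force: 79.3
```

```bash
python3 -m pendant '[{"dx":0.03,"dy":-0.001,"dz":0,"twist":0,"fingers":0.005},{"dx":0.065,"dy":-0.002,"dz":0,"twist":0,"fingers":0.005},{"dx":0.1,"dy":-0.002,"dz":-0.01,"twist":0,"fingers":0.005},{"dx":0.125,"dy":-0.03,"dz":-0.02,"twist":0,"fingers":0.005},{"dx":0.15,"dy":-0.06,"dz":-0.02,"twist":0,"fingers":0.005}]'
python3 -m pendant '[{"dx":0.033,"dy":-0.025,"dz":0,"twist":0,"fingers":0.005},{"dx":0.066,"dy":-0.05,"dz":0,"twist":0,"fingers":0.005},{"dx":0.1,"dy":-0.072,"dz":0,"twist":0,"fingers":0.005},{"dx":0.1,"dy":-0.072,"dz":0,"twist":0,"fingers":0.005},{"dx":0.1,"dy":-0.072,"dz":0,"twist":0,"fingers":0.005}]'
python3 - <<'E'
from h import *
print(st()['tool_pos'],go([491.5,376.5,76]))
for n in ('scene','side'):
    p=pic(n,'y'+n+'.png');print([lm(p,l,1) for l in ('box_grip','corebox','mat')])
E
```

```text
time_s: 46.95
tool_pos: [561.2, 277.1, 122.8]
tool_rot: [2.249, 2.192, 0.004]
wrist_force: [0.0, -0.9, -5.9]
gripper_width: 10.2
grip_force: 79.5
time_s: 47.45
tool_pos: [489.5, 378.9, 121.2]
tool_rot: [-2.245, -2.197, 0.002]
wrist_force: [0.7, -1.4, -5.2]
gripper_width: 10.1
grip_force: 79.5
[489.49479883 378.93179098 121.20950864] [-0.0024  0.0021  0.0452]
[[([667.0, 28.0, -1.0], 0.68)], [([489.0, 381.0, 48.0], 0.86)], [([492.0, 382.0, -1.0], 0.96)]]
[[([493.0, 378.0, 115.0], 0.85)], [([495.0, 374.0, 50.0], 0.88)], [([493.0, 375.0, -1.0], 0.58)]]
```

View pics/yscene.png

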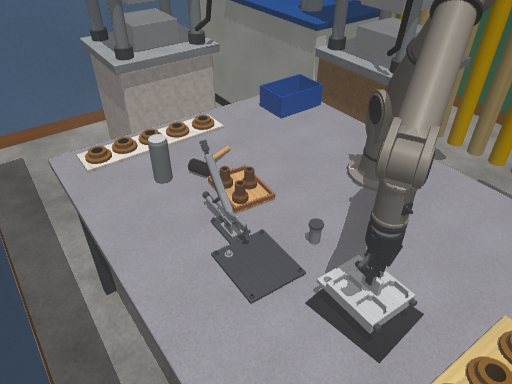

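The box hangs over the mat, the pliers are open and the cores stand. Lowering.

```bash
python3 -m pendant '[{"dx":0,"dy":0.001,"dz":0.02,"twist":0,"fingers":0.005},{"dx":0,"dy":0.001,"dz":0.034,"twist":0,"fingers":0.005},{"dx":0,"dy":0.001,"dz":0.038,"twist":0,"fingers":0.005},{"dx":0,"dy":0.001,"dz":0.041,"twist":0,"fingers":0.005},{"dx":0,"dy":0.001,"dz":0.043,"twist":0,"fingers":0.005}]'
python3 -m pendant '[{"dx":0,"dy":0,"dz":0.002,"twist":0,"fingers":0.005},{"dx":0,"dy":0,"dz":0.004,"twist":0,"fingers":0.005}]'
```

```text
time_s: 48.35
tool_pos: [492.3, 377.4, 79.0]
tool_rot: [2.25, 2.193, 0.001]
wrist_force: [-0.2, -1.0, -4.7]
gripper_width: 10.2
grip_force: 79.5
time_s: 48.55
tool_pos: [492.4, 377.6, 76.0]
tool_rot: [-2.249, -2.193, -0.001]
wrist_force: [-4.5, -3.0, 10.9]
gripper_width: 10.3
grip_force: 82.0
```

Down on the mat. Releasing and retreating upward.

```bash
python3 -m pendant '[{"dx":0,"dy":0,"dz":-0.002,"twist":0,"fingers":0.05},{"dx":0,"dy":0,"dz":-0.002,"twist":0,"fingers":0.05},{"dx":0,"dy":0,"dz":-0.002,"twist":0,"fingers":0.05},{"dx":0,"dy":0,"dz":-0.002,"twist":0,"fingers":0.05},{"dx":0,"dy":0,"dz":-0.03,"twist":0,"fingers":0.05}]'
python3 -m pendant '[{"dx":0,"dy":0,"dz":-0.045,"twist":0,"fingers":0.05},{"dx":0,"dy":0,"dz":-0.09,"twist":0,"fingers":0.05},{"dx":0,"dy":0,"dz":-0.135,"twist":0,"fingers":0.05},{"dx":0,"dy":0,"dz":-0.17,"twist":0,"fingers":0.05},{"dx":0,"dy":0,"dz":-0.17,"twist":0,"fingers":0.05}]'
python3 - <<'E'
from h import *
for n in ('scene','side'):
    p=pic(n,'x'+n+'.png');print([(l,lm(p,l,3)) for l in ('corebox','mat','core0','handle_press','gauge','mallet','spray_can')])
E
```

```text
time_s: 49.05
tool_pos: [489.5, 375.9, 101.9]
tool_rot: [-2.249, -2.193, 0.012]
wrist_force: [0.3, -0.2, -0.5]
gripper_width: 49.9
grip_force: 0.0
time_s: 49.55
tool_pos: [495.0, 378.7, 281.2]
tool_rot: [2.25, 2.192, 0.018]
wrist_force: [1.2, -0.5, -0.3]
gripper_width: 50.2
grip_force: 0.0
[('corebox', [([489.0, 380.0, 6.0], 0.9), ([492.0, -255.0, 8.0], 0.74), ([617.0, 123.0, 10.0], 0.4)]), ('mat', []), ('core0', [([496.0, -156.0, 7.0], 0.84), ([428.0, -210.0, 8.0], 0.66), ([490.0, -257.0, 4.0], 0.6)]), ('handle_press', [([599.0, -155.0, 208.0], 0.59)]), ('gauge', [([429.0, 128.0, 3.0], 0.7)]), ('mallet', [([435.0, -416.0, -7.0], 0.61)]), ('spray_can', [([650.0, -424.0, -2.0], 0.91)])]
[('corebox', [([493.0, 379.0, -0.0], 0.85), ([667.0, 30.0, 26.0], 0.75)]), ('mat', []), ('core0', [([495.0, -263.0, 5.0], 0.85), ([500.0, -157.0, 8.0], 0.55)]), ('handle_press', [([601.0, -148.0, 206.0], 0.71), ([667.0, 32.0, 22.0], 0.7), ([504.0, -155.0, 6.0], 0.36)]), ('gauge', [([426.0, 126.0, 5.0], 0.75)]), ('mallet', [([434.0, -418.0, -8.0], 0.73), ([494.0, 379.0, 68.0], 0.65), ([497.0, -260.0, 6.0], 0.49)]), ('spray_can', [([649.0, -426.0, 0.0], 0.63)])]
```

```bash
python3 -m pendant '[{"dx":0,"dy":0,"dz":0,"twist":0,"fingers":0.05},{"dx":0,"dy":0,"dz":0,"twist":0,"fingers":0.05},{"dx":0,"dy":0,"dz":0,"twist":0,"fingers":0.05},{"dx":0,"dy":0,"dz":0,"twist":0,"fingers":0.05}]' && python3 -c "
from h import *
p=pic('side');print(lm(p,'core0',4),lm(p,'corebox',1))
from station import hand_in
print(hand_in())"
```

```text
time_s: 50.75
tool_pos: [492.1, 377.3, 274.9]
tool_rot: [-2.25, -2.193, -0.0]
wrist_force: [-0.2, -0.4, -0.7]
gripper_width: 50.4
grip_force: 0.0
[([496.0, -262.0, 8.0], 0.98), ([503.0, -159.0, 9.0], 0.83), ([429.0, -210.0, 6.0], 0.82)] [([494.0, 375.0, 1.0], 0.59)]
the job is handed in; nothing more can be done
None
```

I handed the job in at about 51 s of robot time, but the hand-in call returned no verdict: in the last camera readings the empty box lies flat on the mat within about 5 mm of its middle, all three cores stand in the tray, the pliers are fully open and the other tools are where they were.

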